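# Put the gate keys away in the key cabinet

### The job

Clip every key that is on the black tray onto a snap hook in the grey key cabinet, one key to a hook, pushing its eye past the sprung gate so that the key lies flat on the cabinet floor with the gate shut again over its eye. Then push the cabinet door shut until it seats on its catch, and after that fit the loose grey metal knob fully home on the door's square spindle. Do not upset or shift the other things on the console.

Things in the scene. Friction and masses are not known exactly. Their poses are not given: they have to be found in the camera images.
- cabinet: Grey metal key cabinet lying on its back, fixed to the console: open-topped tray 252 (its x) x 190 (its y) x 34 mm tall, walls 4 mm, floor 4 mm thick. Origin: centre of its underside. Its +y is the side with the door hinge; three snap hooks stand in a row along its x. Its place and yaw vary.
- hook1 (a point): Snap hook 1: foot of its nose, on the cabinet floor's top, at x = -70, y = 37 mm in the cabinet frame; axes as the cabinet's. The nose is an upright 8 mm round pin, top 60 mm above this point. An 8 mm column of the same height stands 42 mm farther to +y. The gate, a 5 mm bar 50 mm above this point, is hinged at the column and reaches level back to the nose.
- gate1 (a joint): Sprung gate of hook 1: 0 = shut (level), grows to 1.45 rad as its tip is pushed down and inwards. A ring lowered level over the nose, its far bar between nose and column, pushes the gate down with 1 to 3 N, passes its tip about 35 mm lower, and the gate springs up again over it.
- hook2 (a point): Snap hook 2: foot of its nose, on the cabinet floor's top, at x = 0, y = 37 mm in the cabinet frame; axes as the cabinet's. The nose is an upright 8 mm round pin, top 60 mm above this point. An 8 mm column of the same height stands 42 mm farther to +y. The gate, a 5 mm bar 50 mm above this point, is hinged at the column and reaches level back to the nose.
- gate2 (a joint): Sprung gate of hook 2: 0 = shut (level), grows to 1.45 rad as its tip is pushed down and inwards. A ring lowered level over the nose, its far bar between nose and column, pushes the gate down with 1 to 3 N, passes its tip about 35 mm lower, and the gate springs up again over it.
- hook3 (a point): Snap hook 3: foot of its nose, on the cabinet floor's top, at x = 70, y = 37 mm in the cabinet frame; axes as the cabinet's. The nose is an upright 8 mm round pin, top 60 mm above this point. An 8 mm column of the same height stands 42 mm farther to +y. The gate, a 5 mm bar 50 mm above this point, is hinged at the column and reaches level back to the nose.
- gate3 (a joint): Sprung gate of hook 3: 0 = shut (level), grows to 1.45 rad as its tip is pushed down and inwards. A ring lowered level over the nose, its far bar between nose and column, pushes the gate down with 1 to 3 N, passes its tip about 35 mm lower, and the gate springs up again over it.
- door (a joint): Cabinet door: 0 = shut on its detent catch, grows as it opens; 1.57 = upright. A stiff hinge holds it at any angle; moving it takes 1 to 3 N at the free edge; at about 0.04 rad the sprung catch resists (about 5 N at the edge), then snaps in and holds.
- door_hinge (a point): Middle of the door's hinge line, which runs along the cabinet's x at its +y edge, 34 mm above the console; axes as the cabinet's. The door is a shallow shell 252 wide, 190 mm from hinge to free edge; shut, it reaches to -y and its flat outer face is 38 mm above the hinge line. Open, the outer face looks to +y.
- spindle_foot (a point): On the door: foot of the square spindle, at the top of a 6 mm high, 32 mm round boss in the middle of the outer face (95 mm from hinge line and free edge). With the door shut it is 78 mm above the console. Axes: z along the spindle outwards, x along the hinge line. The spindle is 14 mm square, sides along x and y, 24 mm long, the last 5 mm tapered.
- key1_grip (a point): Nickel gate key 1 (may be absent; all keys are alike), 130 mm long, 80 g: centre of its shank, half-way up (5 mm above what it lies on). Shank 91 mm long, 12 wide, 10 thick, along local x; the eye lies to +x, the key's bit (sticks out 11 mm to +y) is 27 to 43 mm to -x. z up.
- key1_eye (a point): Centre of the eye of key 1, 62 mm to +x of its grip point: a ring of 10 mm round bar, 26 mm hole, 46 mm outside.
- key2_grip (a point): Nickel gate key 2 (may be absent; all keys are alike), 130 mm long, 80 g: centre of its shank, half-way up (5 mm above what it lies on). Shank 91 mm long, 12 wide, 10 thick, along local x; the eye lies to +x, the key's bit (sticks out 11 mm to +y) is 27 to 43 mm to -x. z up.
- key2_eye (a point): Centre of the eye of key 2, 62 mm to +x of its grip point: a ring of 10 mm round bar, 26 mm hole, 46 mm outside.
- key3_grip (a point): Nickel gate key 3 (may be absent; all keys are alike), 130 mm long, 80 g: centre of its shank, half-way up (5 mm above what it lies on). Shank 91 mm long, 12 wide, 10 thick, along local x; the eye lies to +x, the key's bit (sticks out 11 mm to +y) is 27 to 43 mm to -x. z up.
- key3_eye (a point): Centre of the eye of key 3, 62 mm to +x of its grip point: a ring of 10 mm round bar, 26 mm hole, 46 mm outside.
- knob_mid (a point): The cabinet's loose grey metal knob, a square block 44 x 44 mm, 28 mm tall, 90 g, with a square bore 16.5 mm right through from top to bottom. Point: its centre, 14 mm above its underside; z along the bore, x and y along the flats of both bore and outside.
- tray: Black silicone tray fixed to the console, 180 x 290 mm, on which the keys lie: its top is 4 mm above the console (rim 3 mm more). Origin: centre of its underside.
- eggcup: white ceramic egg-cup, 50 mm across, 62 mm tall, standing; not part of the job. Origin: centre of its underside.
- torch: red plastic torch, 150 mm long, lying; not part of the job. Origin: centre of its underside.
- minttin: small closed steel mint tin, 60 x 90 x 16 mm; not part of the job. Origin: centre of its underside.
- handgel: clear bottle 50 mm across, 130 mm tall, standing; not part of the job. Origin: centre of its underside.
Mind the look-alikes: they are no part of the job. Of the things like the part that bears knob_mid, leave any that is orange or red; of the rest the larger one is meant.

How it is judged:
On the way, in this order (a step that is already met when the one before it is completed fails the run):
1. every key is on its own hook, flat, with the gate shut over its eye, the door still open (((horizontal distance between key1_eye and hook1 below 0.012 m and z of key1_eye in the frame of hook1 below 0.01 m and z of key1_grip in the frame of hook1 below 0.016 m and value of joint gate1 below 0.12 rad) or (horizontal distance between key1_eye and hook2 below 0.012 m and z of key1_eye in the frame of hook2 below 0.01 m and z of key1_grip in the frame of hook2 below 0.016 m and value of joint gate2 below 0.12 rad) or (horizontal distance between key1_eye and hook3 below 0.012 m and z of key1_eye in the frame of hook3 below 0.01 m and z of key1_grip in the frame of hook3 below 0.016 m and value of joint gate3 below 0.12 rad)) and ((horizontal distance between key2_eye and hook1 below 0.012 m and z of key2_eye in the frame of hook1 below 0.01 m and z of key2_grip in the frame of hook1 below 0.016 m and value of joint gate1 below 0.12 rad) or (horizontal distance between key2_eye and hook2 below 0.012 m and z of key2_eye in the frame of hook2 below 0.01 m and z of key2_grip in the frame of hook2 below 0.016 m and value of joint gate2 below 0.12 rad) or (horizontal distance between key2_eye and hook3 below 0.012 m and z of key2_eye in the frame of hook3 below 0.01 m and z of key2_grip in the frame of hook3 below 0.016 m and value of joint gate3 below 0.12 rad)) and ((horizontal distance between key3_eye and hook1 below 0.012 m and z of key3_eye in the frame of hook1 below 0.01 m and z of key3_grip in the frame of hook1 below 0.016 m and value of joint gate1 below 0.12 rad) or (horizontal distance between key3_eye and hook2 below 0.012 m and z of key3_eye in the frame of hook2 below 0.01 m and z of key3_grip in the frame of hook2 below 0.016 m and value of joint gate2 below 0.12 rad) or (horizontal distance between key3_eye and hook3 below 0.012 m and z of key3_eye in the frame of hook3 below 0.01 m and z of key3_grip in the frame of hook3 below 0.016 m and value of joint gate3 below 0.12 rad)) and value of joint door above 0.3 rad), for 0.2 s.
2. the door is pushed shut and held by its catch (value of joint door below 0.02 rad), for 0.2 s.
3. the knob is fully home on the spindle of the shut door (value of joint door below 0.02 rad and horizontal distance between knob_mid and spindle_foot below 0.004 m and z of knob_mid in the frame of spindle_foot between 0.01 and 0.018 m), for 0.2 s.
At the end, for the whole second after the job is handed in: Each key present: eye centre within 12 mm of a hook nose in plan and under 10 mm above the cabinet floor, shank centre under 16 mm, that gate under 0.12 rad. Door under 0.02 rad. Knob within 4 mm of the spindle in plan and its underside within 4 mm of the boss. All at rest (all of step 3 and ((horizontal distance between key1_eye and hook1 below 0.012 m and z of key1_eye in the frame of hook1 below 0.01 m and z of key1_grip in the frame of hook1 below 0.016 m and value of joint gate1 below 0.12 rad) or (horizontal distance between key1_eye and hook2 below 0.012 m and z of key1_eye in the frame of hook2 below 0.01 m and z of key1_grip in the frame of hook2 below 0.016 m and value of joint gate2 below 0.12 rad) or (horizontal distance between key1_eye and hook3 below 0.012 m and z of key1_eye in the frame of hook3 below 0.01 m and z of key1_grip in the frame of hook3 below 0.016 m and value of joint gate3 below 0.12 rad)) and ((horizontal distance between key2_eye and hook1 below 0.012 m and z of key2_eye in the frame of hook1 below 0.01 m and z of key2_grip in the frame of hook1 below 0.016 m and value of joint gate1 below 0.12 rad) or (horizontal distance between key2_eye and hook2 below 0.012 m and z of key2_eye in the frame of hook2 below 0.01 m and z of key2_grip in the frame of hook2 below 0.016 m and value of joint gate2 below 0.12 rad) or (horizontal distance between key2_eye and hook3 below 0.012 m and z of key2_eye in the frame of hook3 below 0.01 m and z of key2_grip in the frame of hook3 below 0.016 m and value of joint gate3 below 0.12 rad)) and ((horizontal distance between key3_eye and hook1 below 0.012 m and z of key3_eye in the frame of hook1 below 0.01 m and z of key3_grip in the frame of hook1 below 0.016 m and value of joint gate1 below 0.12 rad) or (horizontal distance between key3_eye and hook2 below 0.012 m and z of key3_eye in the frame of hook2 below 0.01 m and z of key3_grip in the frame of hook2 below 0.016 m and value of joint gate2 below 0.12 rad) or (horizontal distance between key3_eye and hook3 below 0.012 m and z of key3_eye in the frame of hook3 below 0.01 m and z of key3_grip in the frame of hook3 below 0.016 m and value of joint gate3 below 0.12 rad)) and linear speed of each of knob, key1, key2, key3 below 0.02 m/s); the robot touches nothing.
It fails at once if the egg-cup is shifted more than 50 mm or tipped over (distance of eggcup from where it was at the start of the episode above 0.05 m or angle between eggcup's own z axis and vertical above 0.6 rad).
It fails at once if the torch is shifted more than 50 mm or tipped over (distance of torch from where it was at the start of the episode above 0.05 m or angle between torch's own z axis and vertical above 0.6 rad).
It fails at once if the mint tin is shifted more than 50 mm or tipped over (distance of minttin from where it was at the start of the episode above 0.05 m or angle between minttin's own z axis and vertical above 0.6 rad).
It fails at once if the bottle is shifted more than 50 mm or tipped over (distance of handgel from where it was at the start of the episode above 0.05 m or angle between handgel's own z axis and vertical above 0.6 rad).
Of key1, key2, key3 only 2 to 3 are there at a start; the rules pass over those that are not, and their reading is None.
At some moment in a run one of key1, key2, key3, knob may be knocked a few centimetres aside while the robot is not near it.
Once in a run the grip may slacken for a moment while it holds something.
It also fails if it takes over 210 s, if anything falls off the work surface, if the arm or the gripper's body presses on something with over 40 N, if the wrist force passes 120 N, or if a joint passes its speed limit or range.

### The arm

A 6-joint arm with a two-finger parallel gripper is mounted at the origin on the work surface. World frame = base frame: x ahead of the robot, y to its left, z up, the work surface at z = 0. Lengths are in m, angles in rad, forces in N, time in s.
With the tool pointing down it reaches from about 0.375 to 0.975 m from the base axis. Payload 3.8 kg.
Tool frame: the origin (TCP) lies at the very end of the fingers, on their centre line; the grasp point (between the pads) lies bot.grasp_offset behind it (bot.grasp_offset is the distance from the TCP to the grasp point, in m); y points along the fingers, x is the direction in which the jaws open and shut, and the axes are right-handed (so a half turn about y gives the same grasp; the last joint's range is limited). The gripper opens to 85 mm and grips with 20 to 120 N. Pads are 22 mm wide; open, the fingers measure 114 mm over their backs; the gripper's body (76 mm by 85 mm) begins 54 mm behind the grasp point. The pads swing forward as they close: fully open they stand 13 mm farther back than shut.
Start: joints at [1.261, 0.264, 1.604, -0, 1.274, -0.037], TCP at [0.182, 0.65, 0.231] pointing down, gripper open.
Joint ranges: [-2.63, 2.63], [-0.94, 2.18], [0.31, 2.57], [-1.31, 4.45], [0, 2.66], [-2.55, 2.55]. Speed limits (rad/s): [2.57, 2.57, 3.14, 3.14, 3.14, 3.14].

### API

Orientations are given as a rotation vector (axis times angle).
In Python, from workcell import sensors, read_camera, job, bot gives the robot as it stands.
- The arm moves only by the tool arm_command, never from a script. Its argument "deltas" is a list of rows, each a list of 4 numbers: the shift along the tool's x, y, z in m, then the turn about the tool's y in rad. A call has 1 to 20 rows; each row shifts and turns the commanded pose from where the row before left it, along the tool's axes as they then stand; what a row does not reach is not made up. A row lasts 1/8 s, in which the tool goes at most 62.5 mm and 10.7 degrees, less where a joint would pass 70% of its speed; a pose out of reach is approached as far as the arm can. A call is refused whole if a number of a shift passes 0.0625 or a number of a turn 0.188, either way. A call with a gripper value outside its range is refused whole. "fingers" is the finger opening in m, from 0 to 0.0854, set as the call begins (left out, the last holds). The fingers move at their own pace and stop on an object; "newtons" is the grip in N (left out, the last holds). Time passes only in rows, so rows that do not move let the fingers close. It gives the time, the measured TCP pose, the force and the opening at its end, in the units of the state.
- sensors.read_state(): the state, without advancing time (a new reading comes with each control period).
- read_camera(name): name is "scene" or "top"; returns a dict with "color" (420x560x3 uint8, red, green, blue), "vfov" (degrees; the focal length in pixels is half the picture's height over the tangent of half this angle, whatever the lens; pixels are square), "cx", "cy" (the principal point, pixels), "dist_coeffs" ([k1, k2, p1, p2, k3] as OpenCV has them; the pictures are not rectified), "R" (3x3) and "t" (3): a world point X has camera coordinates R X + t. Camera axes: x right, y down, z forward; pixel columns grow to the right and rows downward; lengths in m; the calibration is good to about 2 mm. A picture is of the moment at which its call begins. There is no depth.
- job.finish_job(): hands the job in, once; it reports no verdict.
The state is a dict: "time": time; "q": joint angles; "joint_vel": joint speeds; "joint_torque": joint torques, N m; "tool_pos": TCP position; "tcp_rot": TCP orientation; "wrist_force": force on the tool from outside, world axes, zero at the start; "torque": the same for the moment, N m; "width": opening from 0.0 (shut) to 1.0 (fully open).
Only numpy, scipy, OpenCV 4.12 (cv2) and the standard library are available. Lean on these libraries where they do the work, as an engineer would, in place of code of your own. Each camera call takes 0.05 s, during which the arm holds its last target.

## Working session

There is one attempt and no reset: what is moved stays moved. The work goes in short steps, Python scripts to look and compute and a tool call to move; the robot and the scene stay as the last step left them, time stands still between calls to the robot, and variables do not carry over. Pictures are saved under pics/ and viewed, and the job is handed in when it is done.

Besides the shell and the picture viewer there is one more tool, called after "Request:" as name(argument=value, ...), one argument or row to a line, values as JSON. arm_command: Moves the arm, as the interface text tells. Its arguments: {"type":"object","properties":{"deltas":{"type":"array"},"fingers":{"type":"number"},"newtons":{"type":"number"}},"required":["deltas"]}

```bash
ls; mkdir -p pics; cat > h.py <<'E'
import numpy as np, cv2
from workcell import sensors, read_camera, job, bot
def cam(n):
    c=read_camera(n); c['f']=210/np.tan(np.radians(c['vfov'])/2)
    c['K']=np.array([[c['f'],0,c['cx']],[0,c['f'],c['cy']],[0,0,1]]);return c
def save(c,fn,crop=None,s=1):
    im=c['color'][:,:,::-1]
    if crop: x0,y0,x1,y1=crop; im=im[y0:y1,x0:x1]
    if s!=1: im=cv2.resize(im,None,fx=s,fy=s,interpolation=cv2.INTER_CUBIC)
    cv2.imwrite('pics/'+fn,im)
def p2w(c,uv,z):
    u=cv2.undistortPoints(np.array([[uv]],float),c['K'],np.array(c['dist_coeffs'],float))[0,0]
    R=np.array(c['R']);t=np.array(c['t']);o=-R.T@t;d=R.T@np.array([u[0],u[1],1]);return o+d*(z-o[2])/d[2]
def w2p(c,X):
    r,_=cv2.Rodrigues(np.array(c['R'],float))
    return cv2.projectPoints(np.array(X,float).reshape(-1,3),r,np.array(c['t'],float),c['K'],np.array(c['dist_coeffs'],float))[0][:,0]
E
python3 - <<'E'
from h import *
for n in('scene','top'):
    c=cam(n);save(c,n+'0.png');R=np.array(c['R']);print(n,c['f'],c['cx'],c['cy'],c['dist_coeffs'],-R.T@np.array(c['t']),R.round(3).tolist())
print(sensors.read_state(),bot.grasp_offset)
E
```

```text
pics
scene 418.56253546322574 273.927363285691 206.97150393733764 [-0.09641288  0.          0.          0.          0.        ] [0.72298998 0.72637457 0.68754846] [[-0.974, 0.225, -0.01], [0.141, 0.575, -0.806], [-0.175, -0.787, -0.592]]
top 515.4629338591951 276.7067888558034 214.98890915789949 [-0.05246481  0.          0.          0.          0.        ] [ 0.35812967 -0.08245089  1.41412625] [[-0.015, -1.0, -0.019], [-0.988, 0.018, -0.153], [0.153, 0.017, -0.988]]
{'time': 0.1, 'q': array([ 1.26111916e+00,  2.64686383e-01,  1.60524354e+00,  5.08277614e-05,
        1.27367157e+00, -3.68857244e-02]), 'joint_vel': array([-0.00185989, -0.00028516, -0.00181045,  0.00015671, -0.00069703,
       -0.00049605]), 'joint_torque': array([ 4.48114579e-04, -5.16700566e+01, -3.68590879e+01,  4.64614203e-06,
        6.15076409e-03, -3.28612657e-06]), 'tool_pos': array([0.18163646, 0.64942578, 0.23007744]), 'tcp_rot': array([-1.32713215, -1.00469332,  1.00747662]), 'wrist_force': array([ 0.20893394, -0.25900849,  0.10032551]), 'torque': array([ 0.0176177 , -0.01088296, -0.01016506]), 'width': 1.000434305156194} 0.0187
```

View pics/scene0.png

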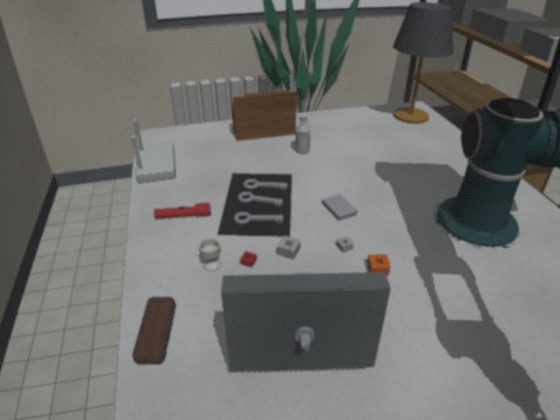

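View pics/top0.png

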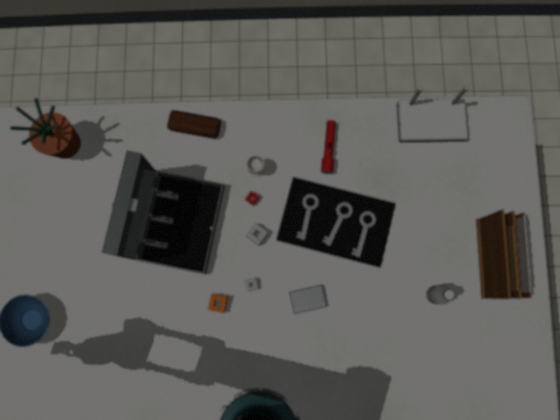

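```bash
python3 - <<'E'
from h import *
from scipy.spatial.transform import Rotation as Ro
s=sensors.read_state();print(Ro.from_rotvec(s['tcp_rot']).as_matrix().round(3))
c=cam('top');save(c,'topcrop.png',(100,60,300,260),4);save(c,'topcrop2.png',(300,20,440,220),4) 
E
```

```text
[[ 0.269 -0.001 -0.963]
 [ 0.963 -0.002  0.269]
 [-0.002 -1.     0.   ]]
```

View crops.

View pics/topcrop.png

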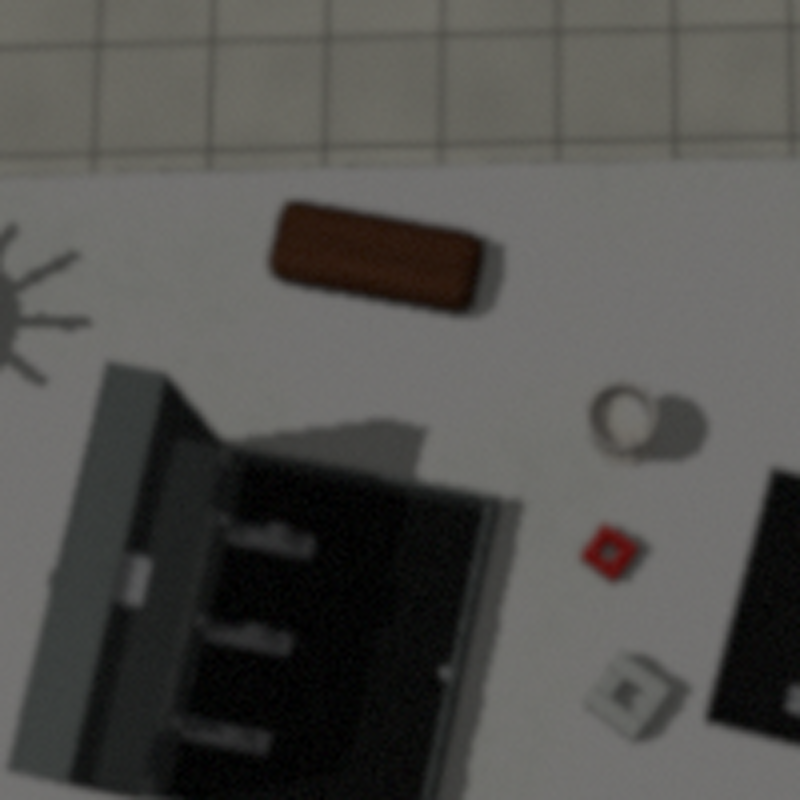

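View pics/topcrop2.png

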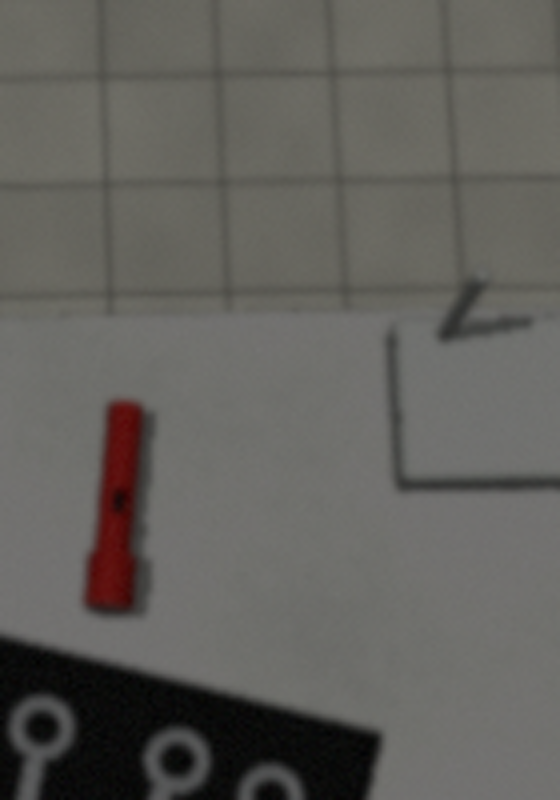

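```bash
cat >> h.py <<'E'
def avg(n,k=4):
    c=cam(n);a=c['color'].astype(float)
    for i in range(k-1): a+=read_camera(n)['color']
    c['color']=(a/k).round().astype(np.uint8);return c
def bright(c,fn,crop,s,g=2.0,step=10):
    x0,y0,x1,y1=crop
    im=c['color'][y0:y1,x0:x1,::-1].astype(float)/255
    im=(255*np.clip(im*g,0,1)**0.6).astype(np.uint8)
    im=cv2.resize(im,None,fx=s,fy=s,interpolation=cv2.INTER_CUBIC)
    for x in range((x0//step+1)*step,x1,step):
        cv2.line(im,((x-x0)*s,0),((x-x0)*s,6),(0,255,255),1);cv2.putText(im,str(x),((x-x0)*s-8,16),0,.35,(0,255,255),1)
    for y in range((y0//step+1)*step,y1,step):
        cv2.line(im,(0,(y-y0)*s),(6,(y-y0)*s),(0,255,255),1);cv2.putText(im,str(y),(8,(y-y0)*s+4),0,.35,(0,255,255),1)
    cv2.imwrite('pics/'+fn,im)
E
python3 - <<'E'
from h import *
c=avg('top');bright(c,'t1.png',(100,145,240,275),5);bright(c,'t2.png',(270,170,400,270),6)
bright(c,'t4.png',(200,180,280,320),4)
c=avg('scene');bright(c,'s1.png',(215,165,300,240),8)
bright(c,'s2.png',(210,230,400,380),4)
E
```

```text
(no output)
```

View pics/t1.png

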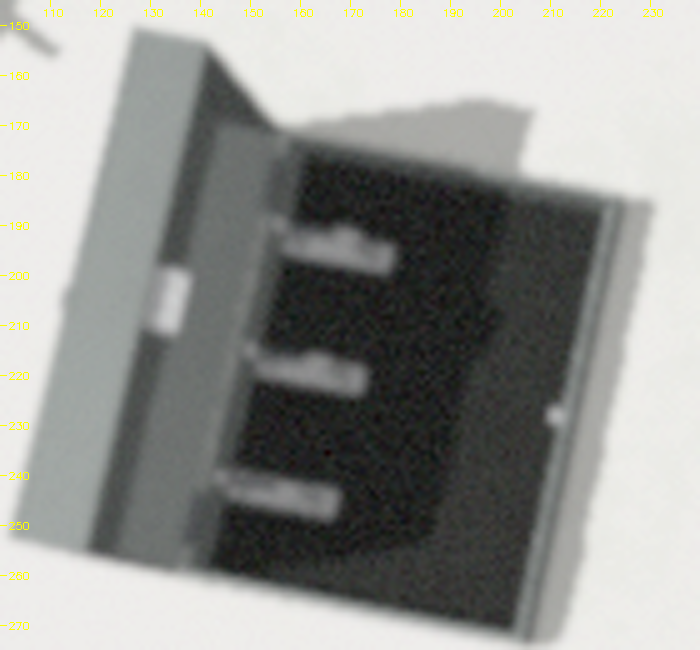

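View pics/t2.png

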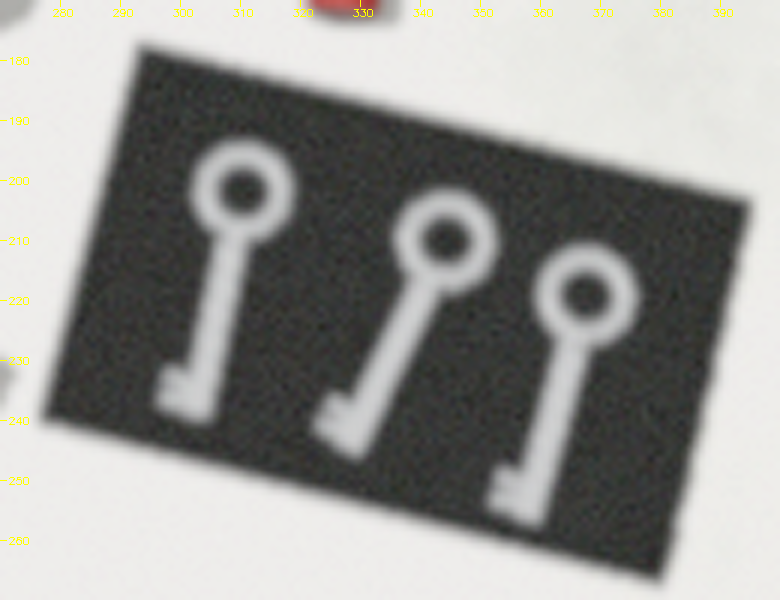

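View pics/s2.png

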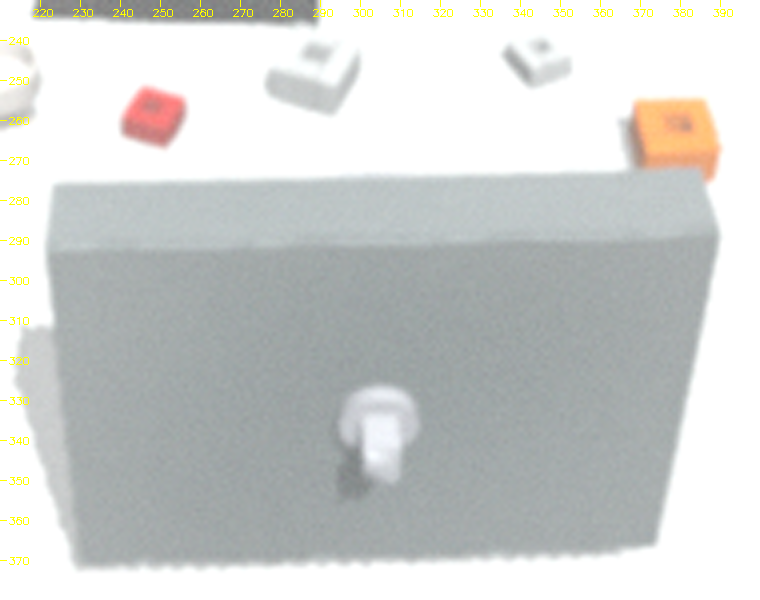

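View pics/t4.png

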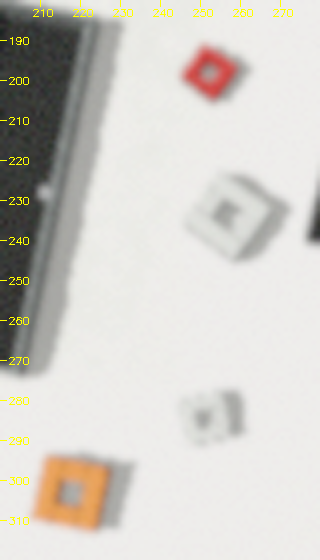

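```bash
cat > meas.py <<'E'
from h import *
c=cam('top')
pts={}
for n,uv in dict(rim_far=(223.5,184),rim_near=(205,273.5),doorTL=(126.5,151),doorTR=(142,154),doorBL=(102,253)).items():
    z=.034 if 'rim' in n else .224
    pts[n]=p2w(c,uv,z);print(n,pts[n].round(4))
keys={1:((310,201.8),(303,239)),2:((344,210),(329,245)),3:((367,219),(359,256))}
for k,(e,t) in keys.items():
    E=p2w(c,e,.009);T=p2w(c,t,.009);d=(E-T)[:2];print(k,E.round(4),T.round(4),np.linalg.norm(d),np.degrees(np.arctan2(d[1],d[0])))
for n,z,uv in (('knob',.028,(255.5,232.5)),('small',.018,(250,284)),('orange',.028,(217,303)),('red',.018,(252,198)),('egg',.062,(255,164)),('tin',.016,(308,299))):
    print(n,p2w(c,uv,z).round(4))
E
python3 meas.py
```

```text
rim_far [0.6611 0.0855 0.034 ]
rim_near [0.4176 0.135  0.034 ]
doorTL [0.7055 0.2972 0.224 ]
doorTR [0.6971 0.2592 0.224 ]
doorBL [0.4603 0.3479 0.224 ]
1 [ 0.6116 -0.1515  0.009 ] [ 0.5085 -0.1297  0.009 ] 0.1053282551106605 -11.898491366735044
2 [ 0.5869 -0.2446  0.009 ] [ 0.4908 -0.2003  0.009 ] 0.10579622937933425 -24.74633370434894
3 [ 0.5607 -0.307   0.009 ] [ 0.4593 -0.2811  0.009 ] 0.10459833856957304 -14.36068630246577
knob [ 0.5264 -0.0009  0.028 ]
small [0.3883 0.0158 0.018 ]
orange [0.3391 0.1035 0.028 ]
red [0.6236 0.0085 0.018 ]
egg [ 0.7085 -0.0032  0.062 ]
tin [ 0.346  -0.1393  0.016 ]
```

```bash
cat > fit.py <<'E'
from h import *
from scipy.optimize import least_squares
def pt(p,lx,ly,lz): 
    x,y,a=p[:3];return [x+lx*np.cos(a)-ly*np.sin(a),y+lx*np.sin(a)+ly*np.cos(a),lz]
def door(p,lx,r,h): # r from hinge, h above hinge when shut
    th=p[3];ly=95-r*np.cos(th)*1+h*np.sin(th); lz=34+r*np.sin(th)+h*np.cos(th)
    return pt(p,lx/1000,ly/1000,lz/1000)
top=cam('top');sc=cam('scene')
C=[(top,'rf',(223,184.5)),(top,'rn',(205.2,273)),(top,'d3o',(126.5,151)),(top,'d3i',(142,154)),(top,'d1o',(102,253)),
(sc,'d3o',(221.8,292.5)),(sc,'d1o',(389.8,289)),(sc,'d3b',(229.5,372)),(sc,'d1b',(374,366)),(sc,'d3i',(223.5,276)),(sc,'d1i',(385,272)),(sc,'boss',(304.7,333))]
def P(p):
    return dict(rf=pt(p,.126,-.095,.034),rn=pt(p,-.126,-.095,.034),d3o=door(p,126,190,38),d1o=door(p,-126,190,38),d3i=door(p,126,190,0),d1i=door(p,-126,190,0),d3b=door(p,126,0,38),d1b=door(p,-126,0,38),boss=door(p,0,95,44))
def res(p,detail=False):
    D=P(p);r=[w2p(c,D[n])[0]-np.array(uv) for c,n,uv in C]
    return r if detail else np.concatenate(r)
s=least_squares(res,[.55,.2,-.2,1.57],loss='soft_l1')
p=s.x;print(p)
for (c,n,uv),r in zip(C,res(p,True)): print('top' if c is top else 'sc',n,r.round(1))
for i,x in enumerate((-.07,0,.07)):
    print('hook',i+1,np.round(pt(p,x,.037,.004),4), w2p(top,pt(p,x,.037,.004)).round(1),w2p(top,pt(p,x,.037,.064)).round(1),w2p(top,pt(p,x,.079,.064)).round(1))
print('spindle',pt(p,0,0,.078))
E
python3 fit.py
```

```text
[ 0.56055817  0.20461116 -0.20581397  1.51922716]
top rf [ 0.4 -1.7]
top rn [-1.1  0.4]
top d3o [-1.1 -1.6]
top d3i [-1.2 -1.6]
top d1o [-1.5 -0.9]
sc d3o [-0.8 -0.6]
sc d1o [ 1.4 -1.4]
sc d3b [ 0.9 -2. ]
sc d1b [ 0.5 -0.2]
sc d3i [-0.4 -1.7]
sc d1i [ 0.2 -1.6]
sc boss [0.2 2.6]
hook 1 [0.4996 0.2551 0.004 ] [[163.6 244.7]] [[158.3 242.5]] [[143.  239.6]]
hook 2 [0.5681 0.2408 0.004 ] [[169.1 220.1]] [[164.1 216.9]] [[148.9 214. ]]
hook 3 [0.6366 0.2265 0.004 ] [[174.6 195.8]] [[169.8 191.6]] [[154.8 188.7]]
spindle [np.float64(0.5605581734383199), np.float64(0.20461115678605543), 0.078]
```

```bash
sed -i 's/-np.array(uv) for/-(np.array(uv)-.4) for/; s/^s=least/ALL=C\nfor C in ([c for c in ALL if c[0] is top],[c for c in ALL if c[0] is sc],ALL):\n  print(least_squares(res,[.55,.2,-.2,1.57]).x)\ns=least/' fit.py; python3 fit.py
python3 - <<'E'
from h import *
c=avg('top',6);bright(c,'t5.png',(135,180,195,255),10,3.5)
E
```

```text
[ 0.55930919  0.20484162 -0.19997871  1.50407701]
[ 0.56193276  0.20432692 -0.20306419  1.52200567]
[ 0.56114582  0.20446814 -0.20504371  1.51735294]
[ 0.56138073  0.20463402 -0.20387764  1.51675774]
top rf [ 0.7 -1.7]
top rn [-0.6  0.5]
top d3o [-0.6 -1.4]
top d3i [-0.7 -1.5]
top d1o [-0.8 -0.7]
sc d3o [-0.7 -0.3]
sc d1o [ 1.4 -1.3]
sc d3b [ 1.  -1.4]
sc d1b [0.6 0.1]
sc d3i [-0.4 -1.3]
sc d1i [ 0.2 -1.4]
sc boss [0.3 2.9]
hook 1 [0.5003 0.255  0.004 ] [[163.6 244.5]] [[158.3 242.3]] [[143.  239.3]]
hook 2 [0.5689 0.2409 0.004 ] [[169.1 219.8]] [[164.1 216.6]] [[148.9 213.7]]
hook 3 [0.6374 0.2267 0.004 ] [[174.6 195.5]] [[169.8 191.3]] [[154.7 188.5]]
spindle [np.float64(0.5613807336473507), np.float64(0.2046340169284063), 0.078]
```

View pics/t5.png

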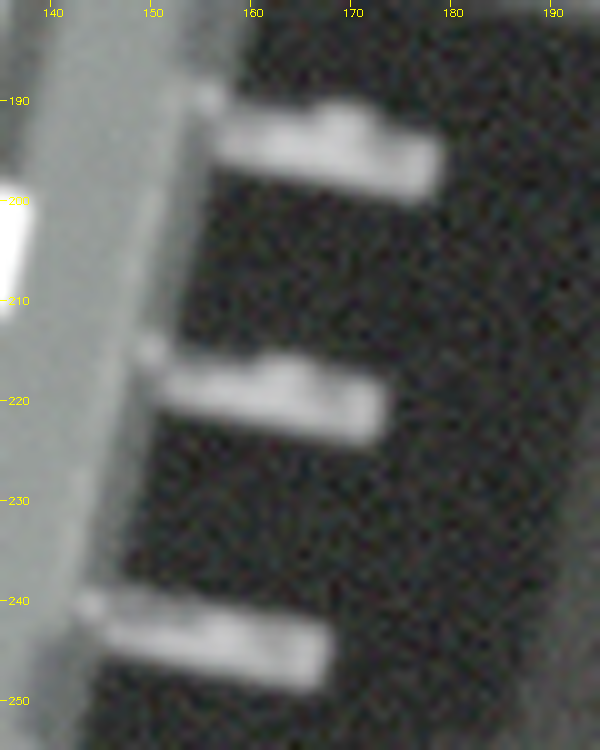

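```bash
cat > keys.py <<'E'
from h import *
def keys(c):
    g=c['color'].mean(2); hull=np.zeros(g.shape,np.uint8)
    cs=w2p(c,TR) if False else np.array([(293,179),(393,206),(379,265),(278,238)])
    cv2.fillConvexPoly(hull,cs.astype(np.int32),255)
    g4=cv2.resize(g,None,fx=8,fy=8,interpolation=cv2.INTER_CUBIC);h4=cv2.resize(hull,None,fx=8,fy=8,interpolation=cv2.INTER_NEAREST)
    h4=cv2.erode(h4,np.ones((25,25)))
    v=g4[h4>0];th=(np.percentile(v,30)+np.percentile(v,97))/2
    m=((g4>th)&(h4>0)).astype(np.uint8)
    cn,hi=cv2.findContours(m,cv2.RETR_CCOMP,cv2.CHAIN_APPROX_NONE);out=[]
    for i,q in enumerate(cn):
        if hi[0][i][3]>=0 and cv2.contourArea(q)>500:
            M=cv2.moments(q);e=np.array([M['m10']/M['m00'],M['m01']/M['m00']])
            E=p2w(c,(e+.5)/8-.5,.009)
            mm=np.zeros_like(m);cv2.drawContours(mm,cn,hi[0][i][3],1,-1)
            ys,xs=np.nonzero(mm);sel=np.random.default_rng(0).permutation(len(xs))[:4000]
            W=np.array([p2w(c,((x+.5)/8-.5,(y+.5)/8-.5),.009)[:2] for x,y in zip(xs[sel],ys[sel])])-E[:2]
            r=np.linalg.norm(W,axis=1);S=W[(r>30e-3)&(r<85e-3)]
            d=-S.mean(0);d/=np.linalg.norm(d)
            out.append((E[:2],np.arctan2(d[1],d[0]),r.max()))
    return sorted(out,key=lambda o:-o[0][1])
if __name__=='__main__':
    for E,a,r in keys(avg('top')): 
        d=np.array([np.cos(a),np.sin(a)]);print('eye',E.round(4),'ang',round(np.degrees(a),1),'grip',(E-.062*d).round(4),'len',r, 'TCP(+15)',(E-.047*d).round(4))
E
python3 keys.py
```

```text
eye [ 0.6125 -0.1516] ang -13.3 grip [ 0.5522 -0.1373] len 0.10767441160686114 TCP(+15) [ 0.5668 -0.1408]
eye [ 0.5879 -0.2444] ang -27.0 grip [ 0.5326 -0.2163] len 0.1083348586409182 TCP(+15) [ 0.546  -0.2231]
eye [ 0.561  -0.3076] ang -17.2 grip [ 0.5018 -0.2893] len 0.10763669808163623 TCP(+15) [ 0.5161 -0.2937]
```

```bash
cat > plan.py <<'E'
from h import *
from scipy.spatial.transform import Rotation as Ro
def st():
    s=sensors.read_state();R=Ro.from_rotvec(s['tcp_rot']).as_matrix();return s,np.array(s['tool_pos']),np.degrees(np.arctan2(R[1,0],R[0,0]))
def plan(x,y,z,yaw):
    s,p,a=st();print('t',round(s['time'],2),'pos',p.round(4),'yaw',round(a,1),'q6',round(s['q'][5],2),'q1',round(s['q'][0],2),'F',np.round(s['wrist_force'],1),'w',round(s['width']*85.4,1))
    d=np.array([x,y,z])-p;dy=(yaw-a+180)%360-180
    for nm,b in (('shift-first',a),('turn-first',yaw)):
        b=np.radians(b);X=np.array([np.cos(b),np.sin(b)]);Z=np.array([-np.sin(b),np.cos(b)])
        print(nm,'dx %.4f dy %.4f dz %.4f'%(d[:2]@X,-d[2],d[:2]@Z),'turn',round(-np.radians(dy),3))
if __name__=='__main__':
    import sys;plan(*map(float,sys.argv[1:5]))
E
python3 plan.py .567 -.141 .15 -103.3
```

```text
t 1.3 pos [0.1819 0.65   0.2313] yaw 74.4 q6 -0.04 q1 1.26 F [ 0.9 -0.2  0.4] w 85.2
shift-first dx -0.6580 dy 0.0813 dz -0.5840 turn 3.101
turn-first dx 0.6812 dy 0.0813 dz 0.5568 turn 3.101
```

Request:
arm_command(
  deltas=[
    [-0.0366,0,-0.0324,0],
    [-0.0366,0,-0.0324,0],
    [-0.0366,0,-0.0324,0],
    [-0.0366,0,-0.0324,0],
    [-0.0366,0,-0.0324,0],
    [-0.0366,0,-0.0324,0],
    [-0.0366,0,-0.0324,0],
    [-0.0366,0,-0.0324,0],
    [-0.0366,0,-0.0324,0],
    [-0.0366,0,-0.0324,0],
    [-0.0366,0,-0.0324,0],
    [-0.0366,0,-0.0324,0],
    [-0.0366,0,-0.0324,0],
    [-0.0366,0,-0.0324,0],
    [-0.0366,0,-0.0324,0],
    [-0.0366,0,-0.0324,0],
    [-0.0366,0,-0.0324,0],
    [-0.0366,0,-0.0324,0],
  ],
  fingers=0.045,
  newtons=100,
)

```text
time: 3.55
tool_pos: [0.5666, -0.1431, 0.2315]
tcp_rot: [-1.327, -1.006, 1.005]
wrist_force: [1.0, 0.2, -0.1]
width: 0.526
```

Request:
arm_command(
  deltas=[
    [0,0,0,0.18],
    [0,0,0,0.18],
    [0,0,0,0.18],
    [0,0,0,0.18],
    [0,0,0,0.18],
    [0,0,0,0.18],
    [0,0,0,0.18],
    [0,0,0,0.18],
    [0,0,0,0.18],
    [0,0,0,0.18],
    [0,0,0,0.18],
    [0,0,0,0.18],
    [0,0,0,0.18],
    [0,0,0,0.18],
    [0,0,0,0.18],
    [0,0,0,0.18],
    [0,0,0,0.18],
    [0,0,0,0.04],
    [0,0,0,0],
  ],
)

```text
time: 5.92
tool_pos: [0.566, -0.1415, 0.2314]
tcp_rot: [-1.091, 1.377, -1.377]
wrist_force: [-0.5, 0.3, -0.8]
width: 0.529
```

```bash
python3 plan.py .567 -.141 .05 -103.3;python3 keys.py
```

```text
t 5.92 pos [ 0.566  -0.1415  0.2314] yaw -103.2 q6 1.51 q1 -0.29 F [-0.5  0.3 -0.8] w 45.2
shift-first dx -0.0007 dy 0.1814 dz 0.0008 turn 0.001
turn-first dx -0.0007 dy 0.1814 dz 0.0008 turn 0.001
```

Request:
arm_command(
  deltas=[
    [-0.0007,0.045,0.0008,0],
    [0,0.045,0,0],
    [0,0.045,0,0],
    [0,0.045,0,0],
    [0,0.015,0,0],
    [0,0.015,0,0],
    [0,0.0075,0,0],
    [0,0.0075,0,0],
    [0,0,0,0],
  ],
)

```text
time: 7.25
tool_pos: [0.5671, -0.1411, 0.0065]
tcp_rot: [-1.091, 1.377, -1.378]
wrist_force: [0.4, -0.3, 0.2]
width: 0.522
```

```bash
python3 plan.py .567 -.141 .006 -103.3; python3 - <<'E'
from h import *
c=avg('scene',3);bright(c,'s5.png',(200,150,320,240),6)
E
```

```text
t 7.25 pos [ 0.5671 -0.1411  0.0065] yaw -103.2 q6 1.52 q1 -0.29 F [ 0.4 -0.3  0.2] w 44.6
shift-first dx -0.0000 dy 0.0005 dz -0.0002 turn 0.001
turn-first dx -0.0000 dy 0.0005 dz -0.0002 turn 0.001
```

View pics/s5.png

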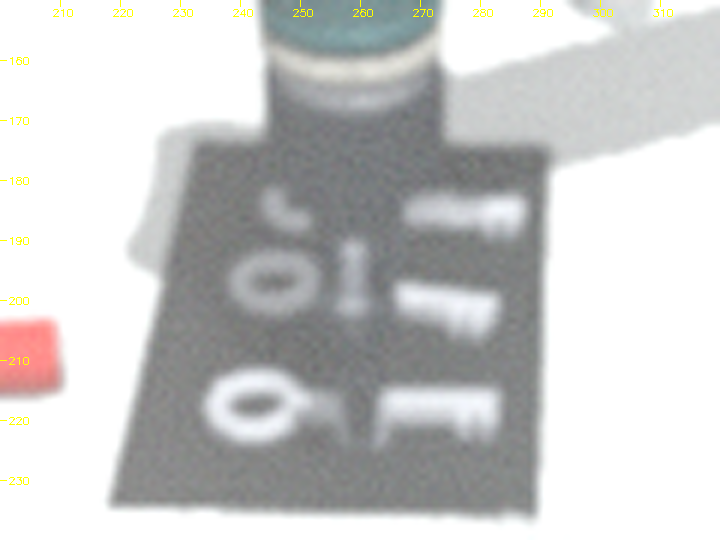

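Request:
arm_command(
  deltas=[
    [0,0,0,0],
    [0,0,0,0],
    [0,0,0,0],
    [0,0,0,0],
    [0,0,0,0],
    [0,0,0,0],
  ],
  fingers=0.0,
  newtons=80,
)

```text
time: 8.15
tool_pos: [0.5673, -0.1411, 0.0069]
tcp_rot: [-1.091, 1.377, -1.378]
wrist_force: [-1.5, 1.3, 6.0]
width: 0.105
```

Request:
arm_command(
  deltas=[
    [0,-0.01,0,0],
    [0,-0.03,0,0],
    [0,-0.04,0,0],
    [0,-0.04,0,0],
    [0,-0.04,0,0],
    [0,0,0,0],
  ],
)

```text
time: 8.9
tool_pos: [0.5699, -0.1419, 0.171]
tcp_rot: [-1.086, 1.37, -1.383]
wrist_force: [0.4, -0.8, -1.2]
width: 0.105
```

```bash
python3 - <<'E'
from h import *
c=avg('scene',3);bright(c,'s6.png',(180,90,320,230),5)
E
python3 plan.py .4908 .209 .15 -11.7
```

```text
t 9.05 pos [ 0.5659 -0.1407  0.165 ] yaw -103.2 q6 1.52 q1 -0.29 F [-0.8  0.4 -0.9] w 9.0
shift-first dx -0.3232 dy 0.0150 dz -0.1532 turn -1.598
turn-first dx -0.1444 dy 0.0150 dz 0.3272 turn -1.598
```

View pics/s6.png

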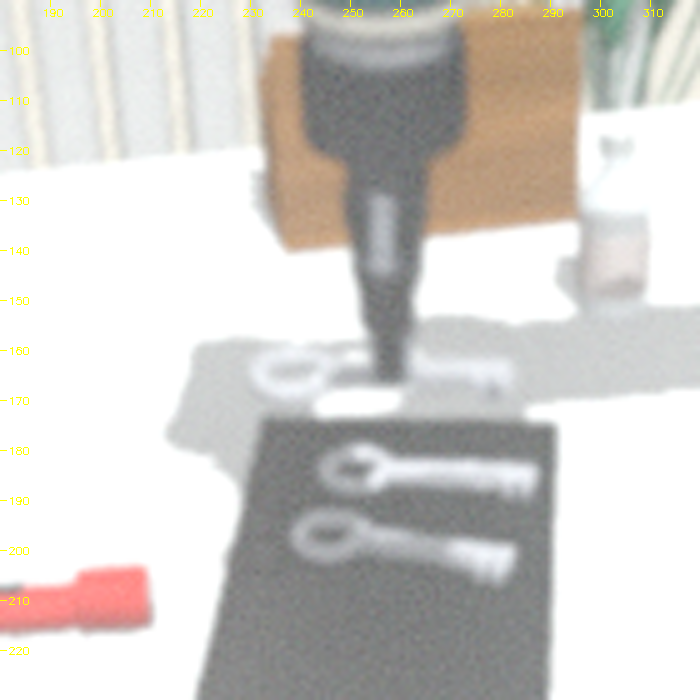

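Request:
arm_command(
  deltas=[
    [0,0,0,-0.178],
    [0,0,0,-0.178],
    [0,0,0,-0.178],
    [0,0,0,-0.178],
    [0,0,0,-0.178],
    [0,0,0,-0.178],
    [0,0,0,-0.178],
    [0,0,0,-0.178],
    [0,0,0,-0.174],
    [-0.0144,0,0.0327,0],
    [-0.0144,0,0.0327,0],
    [-0.0144,0,0.0327,0],
    [-0.0144,0,0.0327,0],
    [-0.0144,0,0.0327,0],
    [-0.0144,0,0.0327,0],
    [-0.0144,0,0.0327,0],
    [-0.0144,0,0.0327,0],
    [-0.0144,0,0.0327,0],
    [-0.0144,0,0.0327,0],
  ],
)

```text
time: 11.42
tool_pos: [0.4902, 0.2089, 0.1637]
tcp_rot: [-1.567, 0.163, -0.157]
wrist_force: [-0.2, -0.4, -1.1]
width: 0.108
```

Request:
arm_command(
  deltas=[
    [0,0.03,0,0],
    [0,0.02,0,0],
    [0,0,0,0],
  ],
)

```text
time: 11.8
tool_pos: [0.4887, 0.2073, 0.1122]
tcp_rot: [-1.569, 0.166, -0.154]
wrist_force: [-0.1, 0.8, -1.9]
width: 0.1
```

```bash
python3 - <<'E'
from h import *
c=avg('top',3);bright(c,'t7.png',(120,170,260,290),5)
E
python3 plan.py .4908 .209 .08 -11.7
```

```text
t 11.95 pos [0.4922 0.2083 0.1162] yaw -11.7 q6 0.56 q1 0.35 F [ 0.  -0.  -1.2] w 8.8
shift-first dx -0.0015 dy 0.0362 dz 0.0005 turn 0.0
turn-first dx -0.0015 dy 0.0362 dz 0.0005 turn 0.0
```

View pics/t7.png

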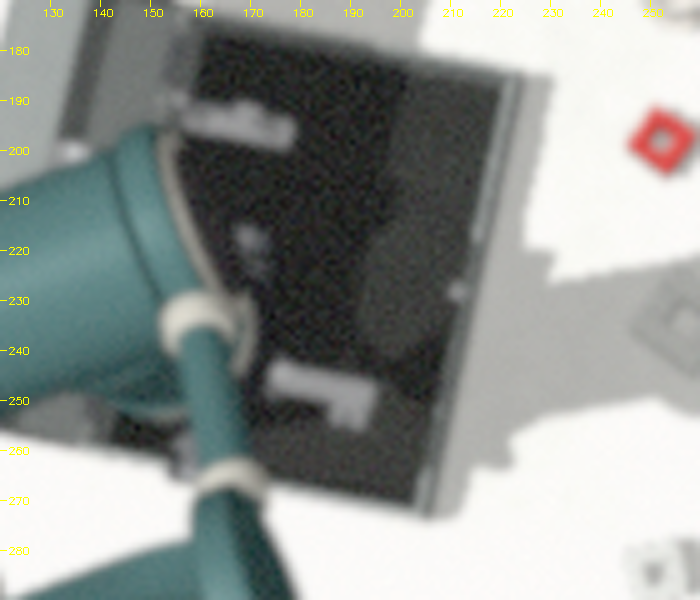

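```bash
python3 - <<'E'
from h import *
c=cam('top');print(w2p(c,[.4799,.1491,.118]))
c=avg('scene',3);bright(c,'s7.png',(200,150,420,330),3)
E
```

```text
[[194.37866004 247.48473877]]
```

View pics/s7.png

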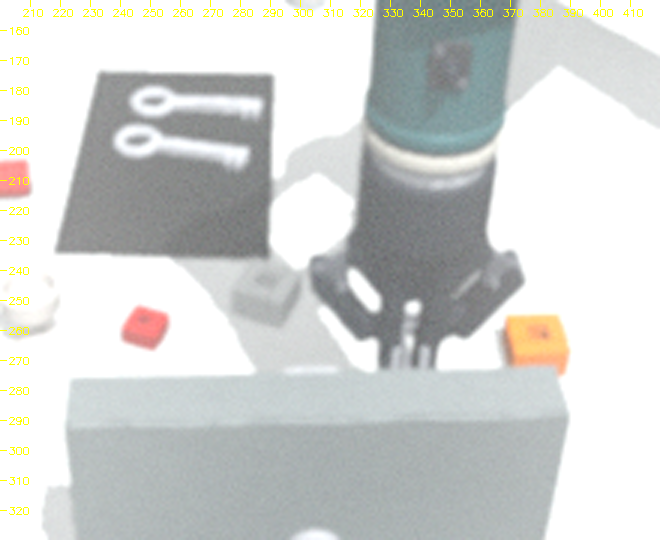

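Request:
arm_command(
  deltas=[
    [-0.0015,0.014,0,0],
    [0,0.014,0,0],
    [0,0.008,0,0],
    [0,0.008,0,0],
    [0,0.008,0,0],
    [0,0.008,0,0],
    [0,0,0,0],
  ],
)

```text
time: 13.02
tool_pos: [0.4903, 0.2085, 0.0556]
tcp_rot: [-1.565, 0.161, -0.159]
wrist_force: [-0.5, 0.0, 0.5]
width: 0.104
```

```bash
python3 plan.py .4908 .209 .008 -11.7
```

```text
t 13.03 pos [0.4903 0.2085 0.0556] yaw -11.7 q6 0.56 q1 0.36 F [-0.5  0.   0.5] w 8.9
shift-first dx 0.0004 dy 0.0476 dz 0.0006 turn 0.0
turn-first dx 0.0004 dy 0.0476 dz 0.0006 turn 0.0
```

Request:
arm_command(
  deltas=[
    [0,0.006,0,0],
    [0,0.006,0,0],
    [0,0.006,0,0],
    [0,0.006,0,0],
    [0,0.006,0,0],
    [0,0.006,0,0],
    [0,0.006,0,0],
    [0,0.004,0,0],
    [0,0.0015,0,0],
    [0,0,0,0],
  ],
)

```text
time: 14.28
tool_pos: [0.4907, 0.2087, 0.0087]
tcp_rot: [-1.565, 0.16, -0.16]
wrist_force: [0.6, 0.8, -0.0]
width: 0.106
```

```bash
python3 plan.py .4908 .209 .008 -11.7;python3 - <<'E'
from h import *
c=avg('top',4);bright(c,'t8.png',(130,190,230,280),7,3)
E
```

```text
t 14.28 pos [0.4907 0.2087 0.0087] yaw -11.7 q6 0.56 q1 0.36 F [ 0.6  0.8 -0. ] w 9.1
shift-first dx 0.0000 dy 0.0007 dz 0.0003 turn 0.0
turn-first dx 0.0000 dy 0.0007 dz 0.0003 turn 0.0
```

View pics/t8.png

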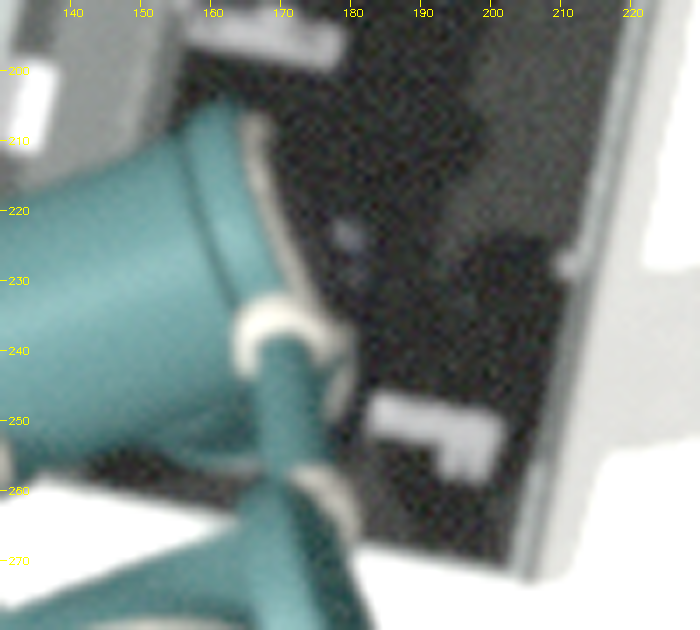

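Request:
arm_command(
  deltas=[
    [0,0.001,0,0],
    [0,0,0,0],
    [0,0,0,0],
    [0,0,0,0],
  ],
  fingers=0.03,
)

```text
time: 14.98
tool_pos: [0.4908, 0.2087, 0.0078]
tcp_rot: [-1.565, 0.16, -0.16]
wrist_force: [0.7, -0.3, 0.1]
width: 0.354
```

Request:
arm_command(
  deltas=[
    [0,-0.01,0,0],
    [0,-0.03,0,0],
    [0,-0.05,0,0],
    [0,-0.05,0,0],
    [0,-0.04,0,0],
    [0.03,0,-0.04,0],
    [0.03,0,-0.04,0],
    [0.03,0,-0.04,0],
    [0,0,-0.04,0],
    [0,0,-0.04,0],
    [0,0,-0.04,0],
    [0,0,-0.04,0],
    [0,0,0,0.18],
    [0,0,0,0.18],
    [0,0,0,0.18],
    [0,0,0,0.18],
    [0,0,0,0.18],
    [0,0,0,0.18],
    [0,0,0,0],
  ],
  fingers=0.045,
)

```text
time: 17.35
tool_pos: [0.5222, -0.0838, 0.1885]
tcp_rot: [-1.332, 0.993, -0.994]
wrist_force: [0.5, -0.7, 0.1]
width: 0.526
```

```bash
python3 - <<'E'
from h import *
c=avg('top',4);bright(c,'t9.png',(130,180,230,280),7,3);save(c,'t9f.png')
E
python3 plan.py .546 -.2231 .15 -117;python3 keys.py
```

```text
t 17.55 pos [ 0.5221 -0.0838  0.188 ] yaw -73.5 q6 1.08 q1 -0.21 F [-0.2 -0.7  0.6] w 45.0
shift-first dx 0.1403 dy 0.0380 dz -0.0168 turn 0.76
turn-first dx 0.1133 dy 0.0380 dz 0.0845 turn 0.76
eye [ 0.5856 -0.2455] ang -28.8 grip [ 0.5313 -0.2157] len 0.1073717947330642 TCP(+15) [ 0.5444 -0.2229]
```

View pics/t9.png

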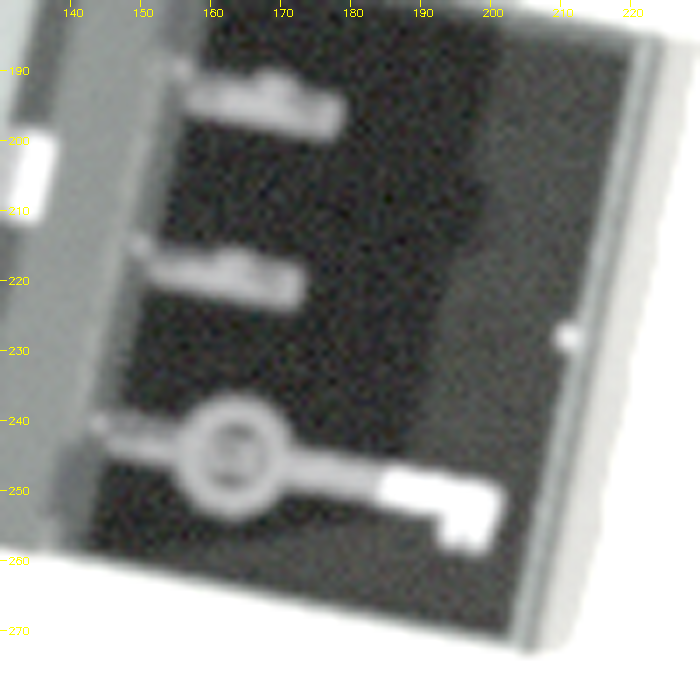

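View pics/t9f.png

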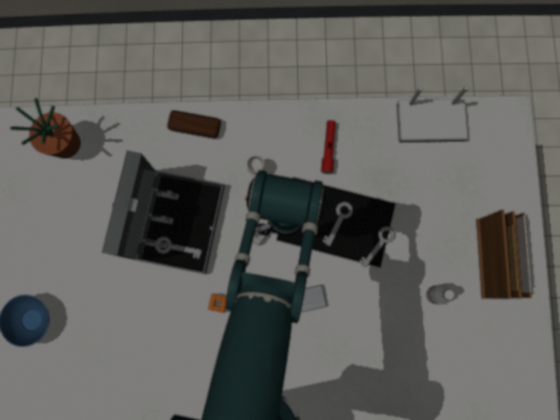

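Request:
arm_command(
  deltas=[
    [0,0,0,0.18],
    [0,0,0,0.18],
    [0,0,0,0.18],
    [0,0,0,0.18],
    [0,0,0,0.055],
    [0.0286,0,0.0211,0],
    [0.0286,0,0.0211,0],
    [0.0286,0,0.0211,0],
    [0.0286,0.03,0.0211,0],
    [0,0.04,0,0],
    [0,0,0,0],
  ],
)

```text
time: 19.12
tool_pos: [0.5397, -0.2234, 0.1138]
tcp_rot: [-0.942, 1.567, -1.554]
wrist_force: [0.1, 1.0, -0.1]
width: 0.525
```

```bash
python3 plan.py .545 -.223 .0065 -118;python3 - <<'E'
from h import *
c=avg('scene',3);bright(c,'s10.png',(200,150,320,240),6)
E
```

```text
t 19.12 pos [ 0.5397 -0.2234  0.1138] yaw -118.0 q6 1.62 q1 -0.44 F [ 0.1  1.  -0.1] w 44.8
shift-first dx -0.0028 dy 0.1073 dz 0.0045 turn -0.0
turn-first dx -0.0028 dy 0.1073 dz 0.0045 turn -0.0
```

View pics/s10.png

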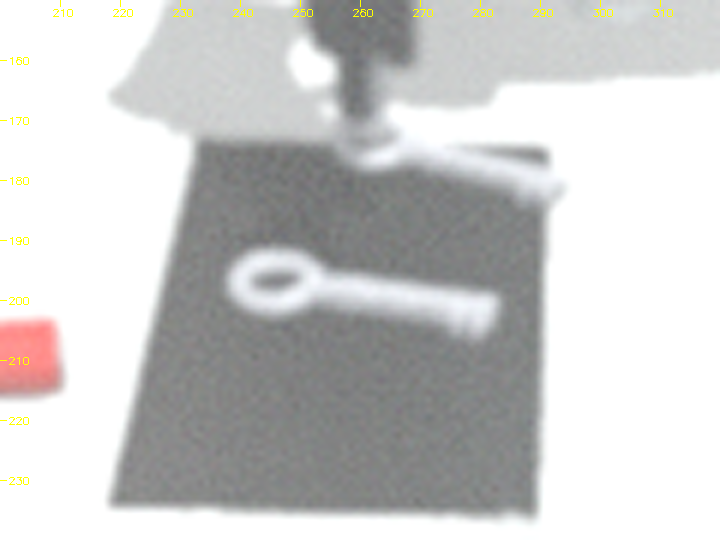

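Request:
arm_command(
  deltas=[
    [0,0,0,0],
    [0,0.03,0,0],
    [0,0.03,0,0],
    [0,0,0,0],
    [0,0,0,0],
  ],
)

```text
time: 19.9
tool_pos: [0.5442, -0.2247, 0.0596]
tcp_rot: [-0.936, 1.556, -1.56]
wrist_force: [-0.1, -0.0, -0.2]
width: 0.523
```

```bash
python3 plan.py .545 -.223 .0065 -118;python3 - <<'E'
from h import *
c=cam('scene');print(p2w(c,(245.5,196.5),.009),p2w(c,(282,202),.009))
E
```

```text
t 19.9 pos [ 0.5442 -0.2247  0.0596] yaw -117.9 q6 1.62 q1 -0.43 F [-0.1 -0.  -0.2] w 44.6
shift-first dx -0.0019 dy 0.0531 dz -0.0001 turn 0.001
turn-first dx -0.0019 dy 0.0531 dz -0.0001 turn 0.001
[ 0.58920327 -0.24368276  0.009     ] [ 0.49497328 -0.19295696  0.009     ]
```

Request:
arm_command(
  deltas=[
    [-0.0019,0.02,0.0015,0],
    [0,0.02,0,0],
    [0,0.007,0,0],
    [0,0.006,0,0],
    [0,0,0,0],
  ],
)

```text
time: 20.58
tool_pos: [0.5448, -0.2233, 0.0041]
tcp_rot: [-0.938, 1.56, -1.558]
wrist_force: [0.5, -0.3, 0.4]
width: 0.525
```

Request:
arm_command(
  deltas=[
    [0,0,0,0],
    [0,0,0,0],
    [0,0,0,0],
    [0,0,0,0],
    [0,0,0,0],
    [0,0,0,0],
  ],
  fingers=0.0,
)

```text
time: 21.32
tool_pos: [0.5459, -0.2237, 0.0057]
tcp_rot: [-0.936, 1.558, -1.56]
wrist_force: [-0.4, 0.3, 5.4]
width: 0.111
```

```bash
python3 plan.py .5465 -.222 .0065 -118
```

```text
t 21.32 pos [ 0.5459 -0.2237  0.0057] yaw -118.0 q6 1.63 q1 -0.43 F [-0.4  0.3  5.4] w 9.5
shift-first dx -0.0018 dy -0.0008 dz -0.0003 turn 0.0
turn-first dx -0.0018 dy -0.0008 dz -0.0003 turn 0.0
```

Gripped. Lift, turn, move above hook 2.

Request:
arm_command(
  deltas=[
    [0,-0.01,0,0],
    [0,-0.03,0,0],
    [0,-0.04,0,0],
    [0,-0.04,0,0],
    [0,-0.02,0,0],
    [0,0,0,-0.18],
    [0,0,0,-0.18],
    [0,0,0,-0.18],
    [0,0,0,-0.18],
    [0,0,0,-0.18],
    [0,0,0,-0.18],
    [0,0,0,-0.18],
    [0,0,0,-0.18],
    [0,0,0,-0.18],
    [0,0,0,-0.18],
    [0,0,0,-0.055],
    [0,0,0,0],
  ],
)

```text
time: 23.45
tool_pos: [0.5445, -0.2231, 0.1437]
tcp_rot: [-1.564, 0.162, -0.159]
wrist_force: [0.4, 0.5, -0.9]
width: 0.103
```

```bash
python3 plan.py .5594 .1949 .12 -11.7;python3 keys.py; python3 - <<'E'
from h import *
c=avg('top',4);save(c,'t11.png',(100,130,450,330),2)
c=avg('scene',3);bright(c,'s11.png',(180,90,330,240),5)
E
```

```text
t 23.45 pos [ 0.5445 -0.2231  0.1437] yaw -11.7 q6 -0.23 q1 -0.43 F [ 0.4  0.5 -0.9] w 8.8
shift-first dx -0.0704 dy 0.0237 dz 0.4123 turn -0.001
turn-first dx -0.0702 dy 0.0237 dz 0.4123 turn -0.001
```

View pics/t11.png

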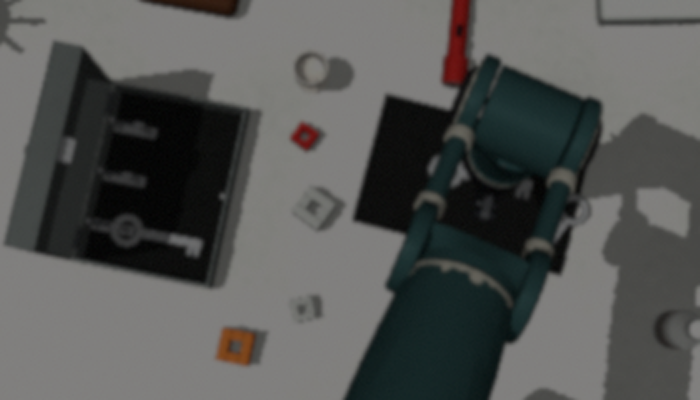

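View pics/s11.png

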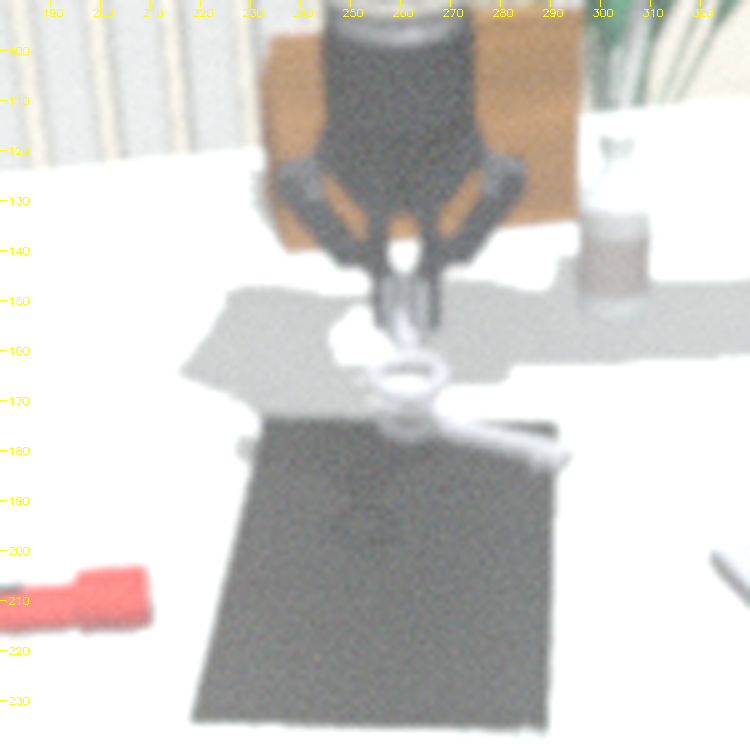

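Request:
arm_command(
  deltas=[
    [-0.0064,0,0.02,0],
    [-0.0064,0,0.04,0],
    [-0.0064,0,0.04,0],
    [-0.0064,0,0.04,0],
    [-0.0064,0,0.04,0],
    [-0.0064,0,0.04,0],
    [-0.0064,0,0.04,0],
    [-0.0064,0,0.04,0],
    [-0.0064,0,0.04,0],
    [-0.0064,0,0.04,0],
    [-0.0064,0,0.03,0],
    [0,0.02,0,0],
    [0,0,0,0],
    [0,0,0,0],
  ],
)

```text
time: 25.75
tool_pos: [0.5586, 0.1915, 0.1241]
tcp_rot: [-1.566, 0.162, -0.16]
wrist_force: [0.0, -0.7, -0.6]
width: 0.109
```

```bash
python3 plan.py .5594 .1949 .06 -11.7; python3 - <<'E'
from h import *
c=avg('scene',3);print(w2p(c,[.554,-.177,.146]));bright(c,'s12.png',(200,150,420,330),3)
c=avg('top',4);bright(c,'t12.png',(120,170,260,290),5)
s=sensors.read_state()['tool_pos'];print(w2p(c,s+np.array([-.0123,-.0592,.002])))
E
```

```text
t 25.75 pos [0.5586 0.1915 0.1241] yaw -11.7 q6 0.49 q1 0.29 F [ 0.  -0.7 -0.6] w 9.3
shift-first dx 0.0001 dy 0.0641 dz 0.0035 turn -0.001
turn-first dx 0.0001 dy 0.0641 dz 0.0035 turn -0.001
[[260.98966715 164.89108305]]
[[200.36880737 220.48487596]]
```

View pics/t12.png

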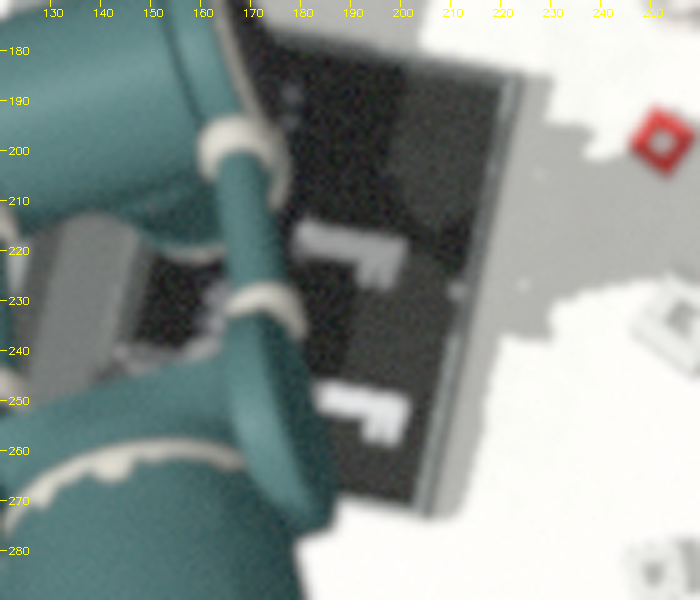

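View pics/s12.png

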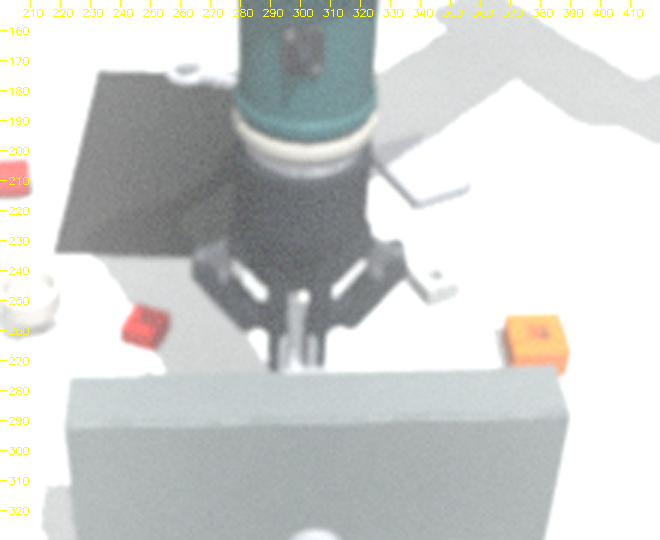

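Request:
arm_command(
  deltas=[
    [0,0.014,0.0025,0],
    [0,0.014,0,0],
    [0,0.012,0,0],
    [0,0.008,0,0],
    [0,0.008,0,0],
    [0,0.008,0,0],
    [0,0,0,0],
    [0,0,0,0],
  ],
)

```text
time: 27.1
tool_pos: [0.5601, 0.1949, 0.0611]
tcp_rot: [-1.565, 0.16, -0.161]
wrist_force: [-0.3, -0.2, -0.4]
width: 0.108
```

```bash
python3 plan.py .5594 .1949 .008 -11.7
```

```text
t 27.1 pos [0.5601 0.1949 0.0611] yaw -11.7 q6 0.5 q1 0.29 F [-0.3 -0.2 -0.4] w 9.2
shift-first dx -0.0007 dy 0.0531 dz -0.0001 turn 0.0
turn-first dx -0.0007 dy 0.0531 dz -0.0001 turn 0.0
```

Request:
arm_command(
  deltas=[
    [-0.0007,0.006,0,0],
    [0,0.006,0,0],
    [0,0.006,0,0],
    [0,0.006,0,0],
    [0,0.006,0,0],
    [0,0.006,0,0],
    [0,0.006,0,0],
    [0,0.006,0,0],
    [0,0.003,0,0],
    [0,0.0015,0,0],
    [0,0,0,0],
  ],
)

```text
time: 28.48
tool_pos: [0.5593, 0.195, 0.0083]
tcp_rot: [-1.565, 0.16, -0.16]
wrist_force: [-0.4, 0.6, 0.0]
width: 0.105
```

```bash
python3 plan.py .5594 .1949 .008 -11.7
```

```text
t 28.48 pos [0.5593 0.195  0.0083] yaw -11.7 q6 0.5 q1 0.29 F [-0.4  0.6  0. ] w 9.0
shift-first dx 0.0002 dy 0.0003 dz -0.0001 turn 0.0
turn-first dx 0.0002 dy 0.0003 dz -0.0001 turn 0.0
```

Request:
arm_command(
  deltas=[
    [0,0.002,0,0],
    [0,0,0,0],
  ],
)

```text
time: 28.72
tool_pos: [0.5591, 0.1949, 0.0063]
tcp_rot: [-1.565, 0.16, -0.16]
wrist_force: [0.2, 0.4, -1.3]
width: 0.111
```

Request:
arm_command(
  deltas=[
    [0,0,0,0],
    [0,0,0,0],
    [0,0,0,0],
  ],
  fingers=0.03,
)

```text
time: 29.1
tool_pos: [0.5593, 0.195, 0.0065]
tcp_rot: [-1.565, 0.16, -0.16]
wrist_force: [-0.8, -0.4, 0.8]
width: 0.352
```

Request:
arm_command(
  deltas=[
    [0,-0.01,0,0],
    [0,-0.03,0,0],
    [0,-0.05,0,0],
    [0,-0.05,0,0],
    [0,-0.04,0,0],
    [0.01,0,-0.04,0],
    [0.01,0,-0.04,0],
    [0.01,0,-0.04,0],
    [0,0,-0.04,0],
    [0,0,-0.04,0],
    [0,0,-0.04,0],
    [0,0,0,0.18],
    [0,0,0,0.18],
    [0,0,0,0.18],
    [0,0,0,0.18],
    [0,0,0,0.18],
    [0,0,0,0.18],
    [0,0,0,0],
  ],
  fingers=0.045,
)

```text
time: 31.35
tool_pos: [0.54, -0.0462, 0.187]
tcp_rot: [-1.332, 0.993, -0.994]
wrist_force: [0.0, -0.2, -0.3]
width: 0.527
```

```bash
python3 - <<'E'
from h import *
c=avg('top',4);bright(c,'t13.png',(130,180,230,280),7,3);save(c,'t13f.png')
bright(c,'t13k.png',(330,190,410,280),8,2)
E
python3 plan.py .5 -.3 .15 -130
```

```text
t 31.55 pos [ 0.5399 -0.0462  0.1865] yaw -73.4 q6 1.15 q1 -0.13 F [-0.1  0.1 -0.3] w 44.4
shift-first dx 0.2319 dy 0.0365 dz -0.1106 turn 0.987
turn-first dx 0.2201 dy 0.0365 dz 0.1326 turn 0.987
```

View pics/t13.png

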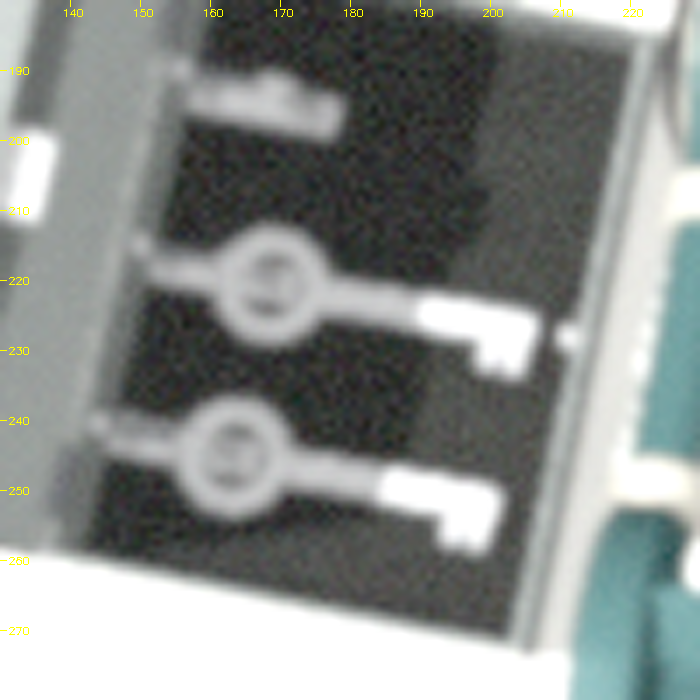

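View pics/t13k.png

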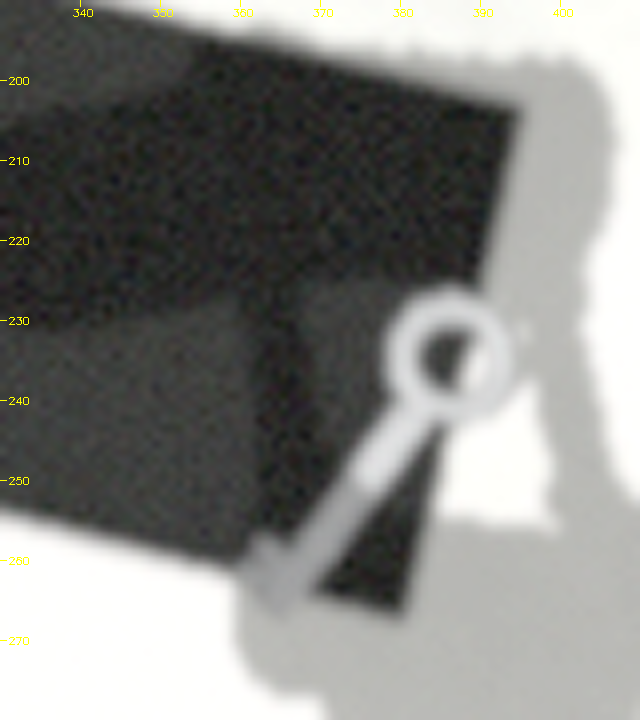

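```bash
python3 - <<'E'
from h import *
c=cam('top')
E=p2w(c,(385.8,234.1),.012)[:2];S=p2w(c,((376-.44),(248.6-.44)),.012)[:2];T=p2w(c,(364.8,264.5),.012)[:2]
print(E,S,T,np.linalg.norm(E-T))
d=E-T;a=np.arctan2(d[1],d[0]);d/=np.linalg.norm(d);print(np.degrees(a),E-.047*d)
d=E-S;print(np.degrees(np.arctan2(d[1],d[0])))
c=avg('scene',3);bright(c,'s13.png',(200,140,340,230),5)
E
```

```text
[ 0.51763578 -0.35617475] [ 0.47965569 -0.32650998] [ 0.43582735 -0.29546108] 0.10187624253199276
-36.58075221398357 [ 0.47989395 -0.32816486]
-37.992009218835285
```

View pics/s13.png

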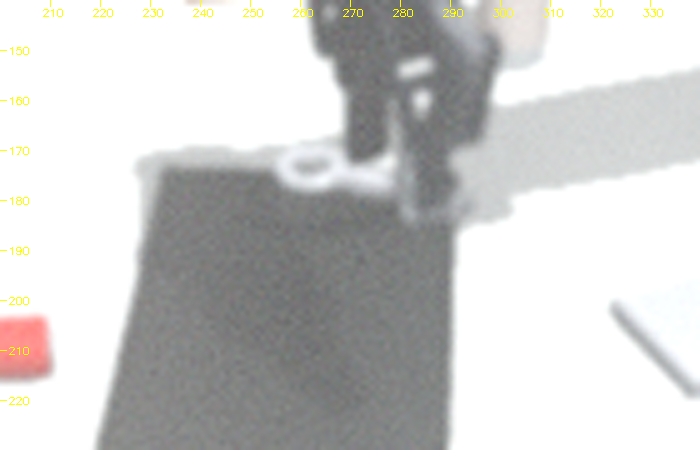

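```bash
python3 plan.py .480 -.3275 .15 -127; python3 - <<'E'
from h import *
c=cam('scene');print(p2w(c,(261.6,173.1),.012))
E
```

```text
t 31.75 pos [ 0.5399 -0.0462  0.1863] yaw -73.5 q6 1.15 q1 -0.13 F [ 0.2 -0.2 -0.3] w 45.1
shift-first dx 0.2528 dy 0.0363 dz -0.1372 turn 0.933
turn-first dx 0.2607 dy 0.0363 dz 0.1215 turn 0.933
[ 0.52025089 -0.35163639  0.012     ]
```

Request:
arm_command(
  deltas=[
    [0,0,0,0.18],
    [0,0,0,0.18],
    [0,0,0,0.18],
    [0,0,0,0.18],
    [0,0,0,0.18],
    [0,0,0,0.033],
    [0.0326,0,0.0152,0],
    [0.0326,0,0.0152,0],
    [0.0326,0,0.0152,0],
    [0.0326,0,0.0152,0],
    [0.0326,0,0.0152,0],
    [0.0326,0,0.0152,0],
    [0.0326,0,0.0152,0],
    [0.0326,0,0.0152,0],
    [0,0.04,0,0],
    [0,0.04,0,0],
    [0,0.04,0,0],
    [0,0,0,0],
    [0,0,0,0],
  ],
)

```text
time: 34.17
tool_pos: [0.4808, -0.3282, 0.0675]
tcp_rot: [-0.831, 1.665, -1.668]
wrist_force: [0.3, 0.4, -0.2]
width: 0.522
```

```bash
python3 plan.py .480 -.3275 .0095 -127; python3 - <<'E'
from h import *
c=avg('scene',3);bright(c,'s14.png',(220,120,340,210),6)
c=avg('top',3);bright(c,'t14.png',(320,180,430,290),6)
E
```

```text
t 34.17 pos [ 0.4808 -0.3282  0.0675] yaw -127.0 q6 1.57 q1 -0.64 F [ 0.3  0.4 -0.2] w 44.6
shift-first dx -0.0001 dy 0.0580 dz -0.0010 turn 0.001
turn-first dx -0.0001 dy 0.0580 dz -0.0010 turn 0.001
```

View pics/s14.png

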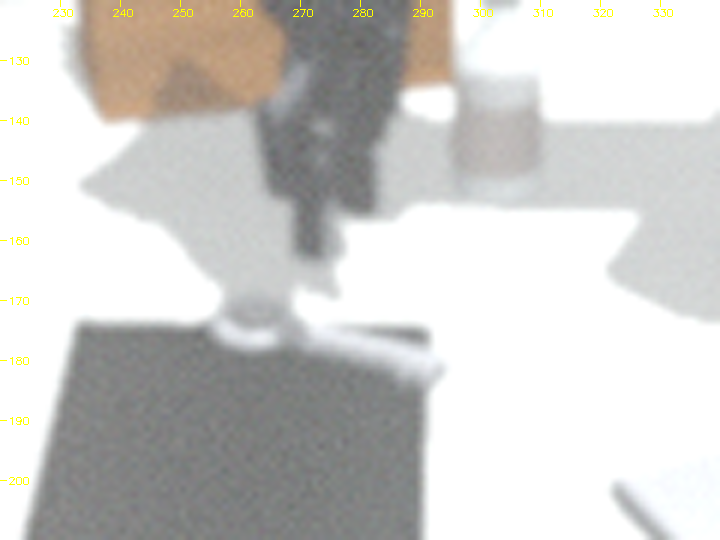

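View pics/t14.png

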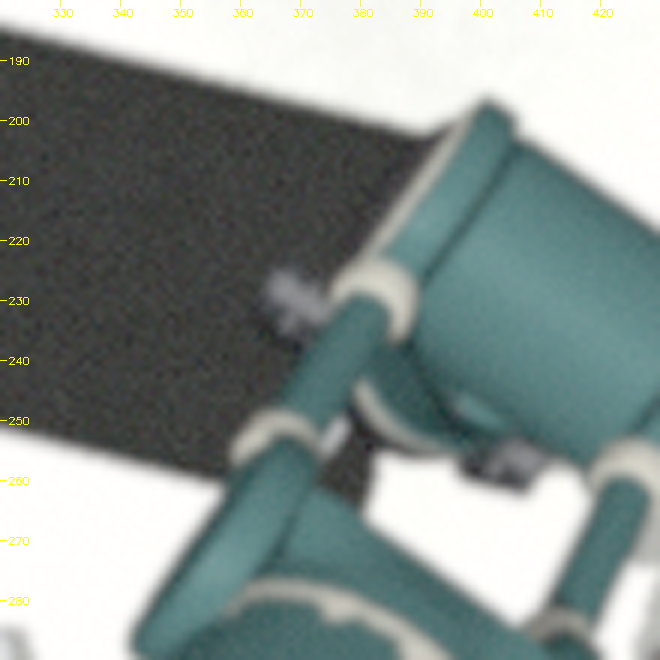

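Request:
arm_command(
  deltas=[
    [0,0.02,0,0],
    [0,0.02,0,0],
    [0,0.01,0,0],
    [0,0.008,0,0],
    [0,0,0,0],
  ],
)

```text
time: 35.1
tool_pos: [0.4794, -0.3272, 0.0072]
tcp_rot: [-0.832, 1.669, -1.666]
wrist_force: [-1.0, 0.5, -0.3]
width: 0.529
```

```bash
python3 plan.py .480 -.3275 .0095 -127; python3 - <<'E'
from h import *
c=avg('scene',3);bright(c,'s15.png',(220,120,340,210),6)
E
```

```text
t 35.1 pos [ 0.4794 -0.3272  0.0072] yaw -127.0 q6 1.58 q1 -0.64 F [-1.   0.5 -0.3] w 45.1
shift-first dx -0.0001 dy -0.0023 dz 0.0007 turn -0.0
turn-first dx -0.0001 dy -0.0023 dz 0.0007 turn -0.0
```

View pics/s15.png

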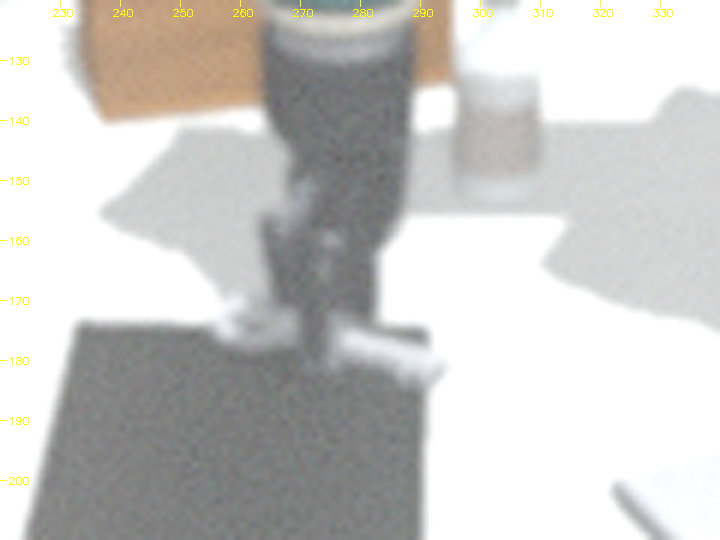

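Request:
arm_command(
  deltas=[
    [0,-0.002,0,0],
    [0,0,0,0],
    [0,0,0,0],
    [0,0,0,0],
    [0,0,0,0],
    [0,0,0,0],
  ],
  fingers=0.0,
)

```text
time: 36.0
tool_pos: [0.4806, -0.3281, 0.0114]
tcp_rot: [-0.83, 1.666, -1.668]
wrist_force: [-0.9, 1.0, 5.3]
width: 0.087
```

Request:
arm_command(
  deltas=[
    [0,-0.01,0,0],
    [0,-0.03,0,0],
    [0,-0.04,0,0],
    [0,-0.04,0,0],
    [0,-0.02,0,0],
    [0,0,0,-0.18],
    [0,0,0,-0.18],
    [0,0,0,-0.18],
    [0,0,0,-0.18],
    [0,0,0,-0.18],
    [0,0,0,-0.18],
    [0,0,0,-0.18],
    [0,0,0,-0.18],
    [0,0,0,-0.18],
    [0,0,0,-0.18],
    [0,0,0,-0.18],
    [0,0,0,-0.032],
    [0,0,0,0],
    [0,0,0,0],
  ],
)

```text
time: 38.38
tool_pos: [0.4798, -0.3275, 0.1501]
tcp_rot: [-1.565, 0.162, -0.162]
wrist_force: [-0.1, 0.2, -1.5]
width: 0.091
```

```bash
python3 plan.py .6279 .1807 .12 -11.7; python3 - <<'E'
from h import *
c=avg('scene',3);bright(c,'s16.png',(220,80,340,200),6)
s=sensors.read_state()['tool_pos'];print(w2p(c,s+np.array([.0095,.046,.002])),w2p(c,s+np.array([-.0123,-.0592,.002])))
E
```

```text
t 38.38 pos [ 0.4798 -0.3275  0.1501] yaw -11.8 q6 -0.44 q1 -0.64 F [-0.1  0.2 -1.5] w 7.8
shift-first dx 0.0406 dy 0.0301 dz 0.5278 turn -0.002
turn-first dx 0.0419 dy 0.0301 dz 0.5277 turn -0.002
[[276.29411519 141.27607796]] [[275.32248054 124.53834243]]
```

View pics/s16.png

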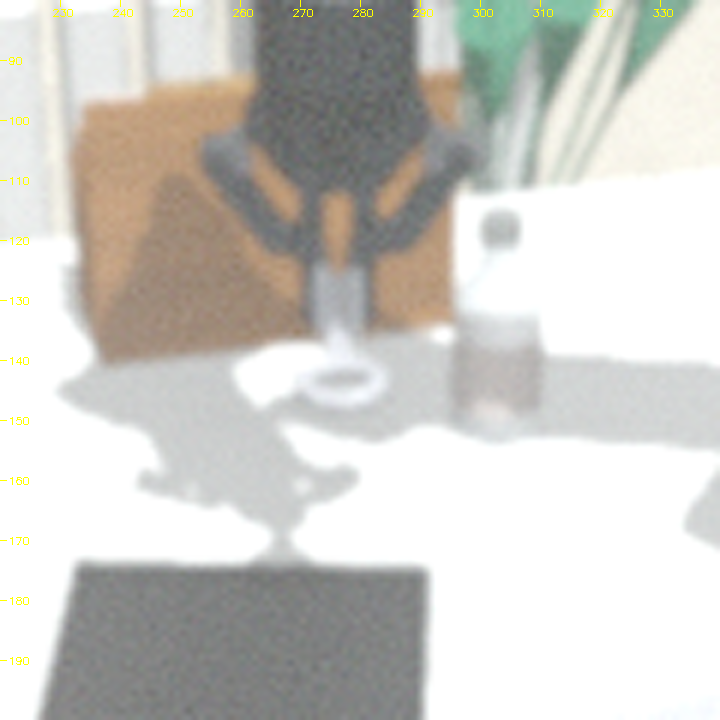

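Request:
arm_command(
  deltas=[
    [0.0031,-0.002,0.02,0],
    [0.0031,0,0.042,0],
    [0.0031,0,0.042,0],
    [0.0031,0,0.042,0],
    [0.0031,0,0.042,0],
    [0.0031,0,0.042,0],
    [0.0031,0,0.042,0],
    [0.0031,0,0.042,0],
    [0.0031,0,0.042,0],
    [0.0031,0,0.042,0],
    [0.0031,0,0.042,0],
    [0.0031,0,0.042,0],
    [0.0031,0,0.042,0],
    [0,0.02,0,0],
    [0,0,0,0],
    [0,0,0,0],
  ],
)

```text
time: 40.52
tool_pos: [0.6252, 0.1764, 0.1317]
tcp_rot: [-1.565, 0.163, -0.16]
wrist_force: [0.3, 0.4, -0.1]
width: 0.092
```

```bash
python3 plan.py .6279 .1807 .06 -11.7; python3 - <<'E'
from h import *
c=avg('top',4);bright(c,'t16.png',(130,150,250,270),6)
s=sensors.read_state()['tool_pos'];print(w2p(c,s+np.array([-.0123,-.0592,.001])))
E
```

```text
t 40.52 pos [0.6252 0.1764 0.1317] yaw -11.8 q6 0.44 q1 0.24 F [ 0.3  0.4 -0.1] w 7.9
shift-first dx 0.0017 dy 0.0717 dz 0.0048 turn -0.002
turn-first dx 0.0017 dy 0.0717 dz 0.0048 turn -0.002
[[206.23515784 193.96655081]]
```

View pics/t16.png

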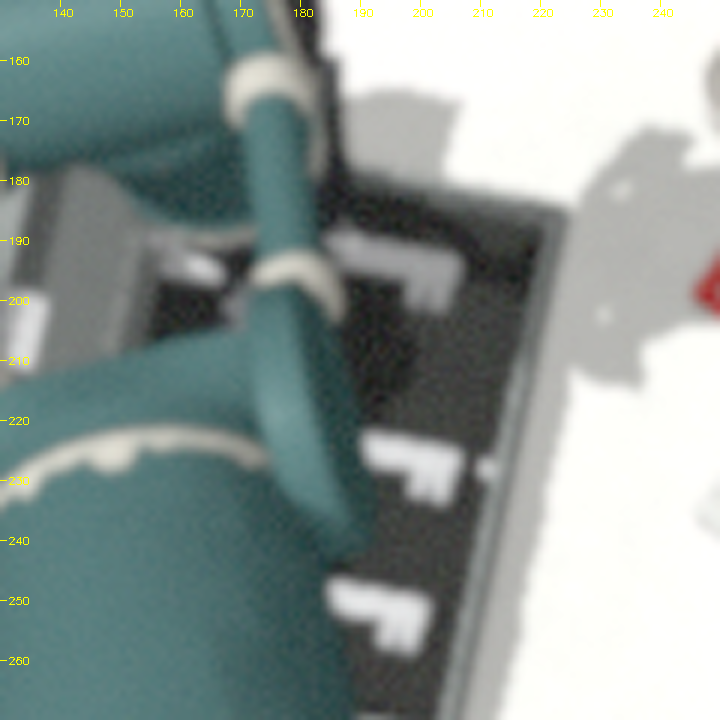

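Request:
arm_command(
  deltas=[
    [0.001,0.014,0.003,0],
    [0,0.014,0.001,0],
    [0,0.014,0,0],
    [0,0.012,0,0],
    [0,0.008,0,0],
    [0,0.008,0,0],
    [0,0,0,0],
    [0,0,0,0],
  ],
)

```text
time: 41.72
tool_pos: [0.6282, 0.181, 0.0628]
tcp_rot: [-1.565, 0.16, -0.161]
wrist_force: [-0.5, -0.5, 0.6]
width: 0.09
```

```bash
python3 plan.py .6279 .1807 .01 -11.7
```

```text
t 41.73 pos [0.6282 0.181  0.0628] yaw -11.7 q6 0.45 q1 0.24 F [-0.5 -0.5  0.6] w 7.7
shift-first dx -0.0002 dy 0.0528 dz -0.0003 turn -0.001
turn-first dx -0.0002 dy 0.0528 dz -0.0003 turn -0.001
```

Request:
arm_command(
  deltas=[
    [0,0.006,0,0],
    [0,0.006,0,0],
    [0,0.006,0,0],
    [0,0.006,0,0],
    [0,0.006,0,0],
    [0,0.006,0,0],
    [0,0.006,0,0],
    [0,0.005,0,0],
    [0,0.003,0,0],
    [0,0,0,0],
    [0,0,0,0],
  ],
)

```text
time: 43.1
tool_pos: [0.628, 0.181, 0.0125]
tcp_rot: [-1.565, 0.161, -0.161]
wrist_force: [0.5, -0.5, -2.0]
width: 0.089
```

```bash
python3 plan.py .6279 .1807 .01 -11.7;  python3 - <<'E'
from h import *
c=avg('top',4);bright(c,'t17.png',(130,150,250,270),6)
E
```

```text
t 43.1 pos [0.628  0.181  0.0125] yaw -11.7 q6 0.45 q1 0.24 F [ 0.5 -0.5 -2. ] w 7.6
shift-first dx -0.0001 dy 0.0025 dz -0.0003 turn -0.001
turn-first dx -0.0001 dy 0.0025 dz -0.0003 turn -0.001
```

View pics/t17.png

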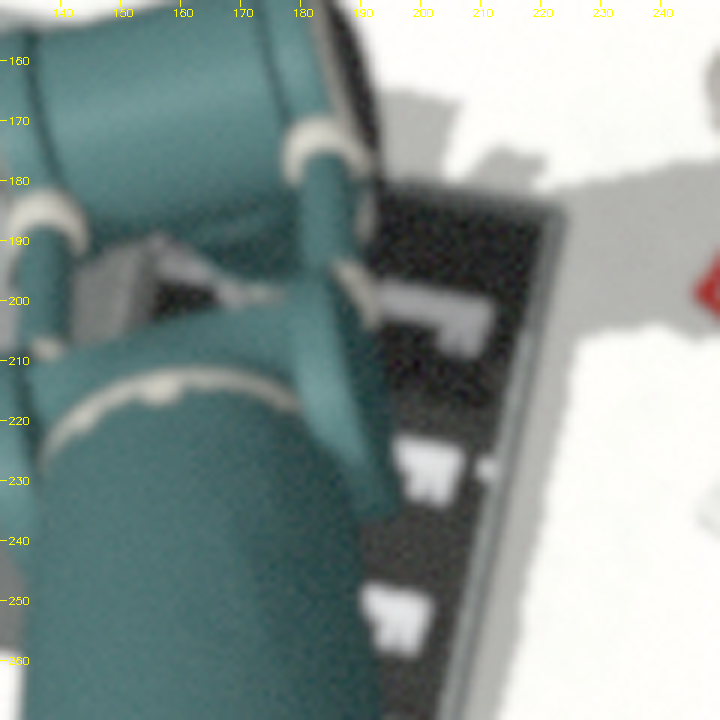

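Request:
arm_command(
  deltas=[
    [0,0.001,0,0],
    [0,0.001,0,0],
    [0,0,0,0],
  ],
)

```text
time: 43.68
tool_pos: [0.6281, 0.181, 0.0114]
tcp_rot: [-1.565, 0.161, -0.161]
wrist_force: [-2.5, -0.4, 5.2]
width: 0.088
```

Contact with the floor. Release and retreat.

Request:
arm_command(
  deltas=[
    [0,0,0,0],
    [0,0,0,0],
    [0,0,0,0],
  ],
  fingers=0.03,
)

```text
time: 44.05
tool_pos: [0.6278, 0.1809, 0.0101]
tcp_rot: [-1.565, 0.161, -0.161]
wrist_force: [0.0, -0.7, -0.2]
width: 0.355
```

Request:
arm_command(
  deltas=[
    [0,-0.01,0,0],
    [0,-0.03,0,0],
    [0,-0.05,0,0],
    [0,-0.05,0,0],
    [0,-0.05,0,0],
    [-0.01,0,-0.04,0],
    [-0.03,0,-0.04,0],
    [-0.03,0,-0.04,0],
    [-0.03,0,-0.04,0],
    [-0.03,0,-0.03,0],
    [-0.03,0,-0.03,0],
    [0,0,-0.03,0],
    [0,0,-0.03,0],
    [0,0,0,0],
  ],
  fingers=0.07,
)

```text
time: 45.8
tool_pos: [0.414, -0.0619, 0.2011]
tcp_rot: [-1.565, 0.162, -0.165]
wrist_force: [0.6, -0.1, -0.5]
width: 0.817
```

```bash
python3 - <<'E'
from h import *
c=avg('top',6);bright(c,'t18.png',(130,180,230,280),7,3);save(c,'t18f.png')
E
python3 plan.py .5 -.3 .15 -130
```

```text
t 46.1 pos [ 0.4144 -0.0599  0.2003] yaw -11.7 q6 0.0 q1 -0.2 F [-0.2  0.1 -0.8] w 70.0
shift-first dx 0.1324 dy 0.0503 dz -0.2178 turn 2.065
turn-first dx 0.1289 dy 0.0503 dz 0.2199 turn 2.065
```

View pics/t18.png

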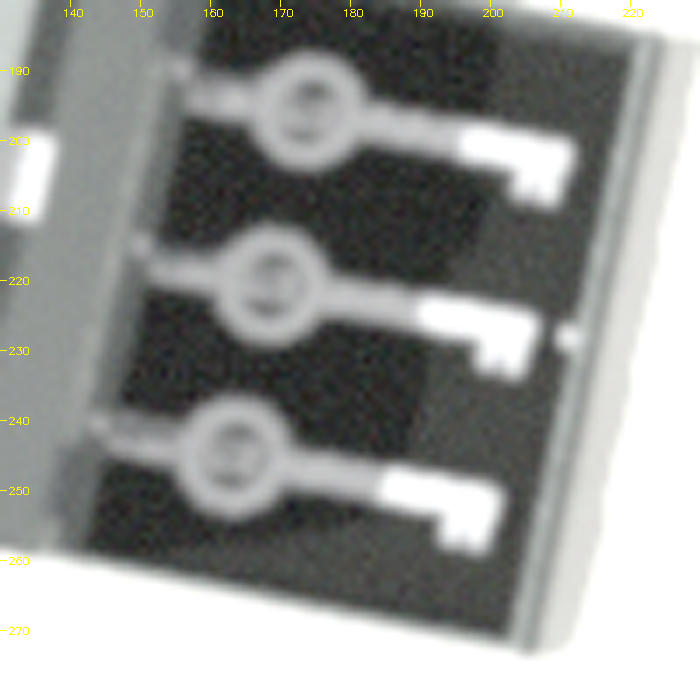

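View pics/t18f.png

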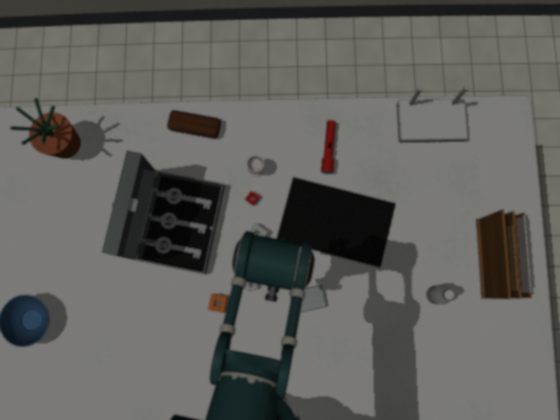

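```bash
python3 - <<'E'
from h import *
c=avg('top',10);bright(c,'t19.png',(135,180,195,255),10,3.5)
a=cv2.imread('pics/t5.png');b=cv2.imread('pics/t19.png')
o=np.hstack([a[50:750,100:500],b[50:750,100:500]]);o=cv2.resize(o,None,fx=.85,fy=.85)
for x in (-.07,0,.07):
    q=[.56138,.20463,-.20388]
    for ly in (.037,.05,.06,.07,.079):
        X=[q[0]+x*np.cos(q[2])-ly*np.sin(q[2]),q[1]+x*np.sin(q[2])+ly*np.cos(q[2]),.054]
        u=(w2p(c,X)[0]-[135,180]+.5)*10-[100,50]
        for k in(0,400): cv2.circle(o,(int((u[0]+k)*.85),int(u[1]*.85)),1,(0,0,255),-1)
cv2.imwrite('pics/cmp.png',o)
E
```

```text
(no output)
```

View pics/cmp.png

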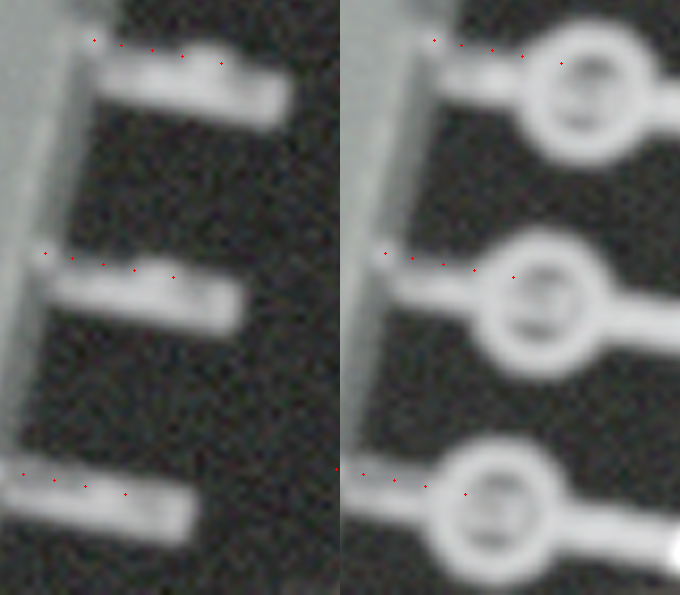

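```bash
python3 - <<'E'
from h import *
c=cam('top')
a=cv2.imread('pics/t5.png',0).astype(float);b=cv2.imread('pics/t19.png',0).astype(float)
q=[.56138,.20463,-.20388]
for x in (-.07,0,.07):
    for off in (-2,-1,0,1,2,3):
        r=[]
        for ly in (.062,.066,.070):
            X=[q[0]+x*np.cos(q[2])-ly*np.sin(q[2]),q[1]+x*np.sin(q[2])+ly*np.cos(q[2]),.054]
            u=((w2p(c,X)[0]+[0,off]-[135,180]+.5)*10).astype(int);r.append([m[u[1]-3:u[1]+4,max(u[0]-3,0):u[0]+4].mean() for m in(a,b)])
        print(x,off,np.mean(r,0).round(),end=' | ')
    print()
E
```

```text
-0.07 -2 [108. 114.] | -0.07 -1 [129. 139.] | -0.07 0 [137. 145.] | -0.07 1 [148. 158.] | -0.07 2 [168. 177.] | -0.07 3 [172. 181.] | 
0 -2 [52. 61.] | 0 -1 [78. 82.] | 0 0 [107. 114.] | 0 1 [135. 143.] | 0 2 [162. 170.] | 0 3 [179. 186.] | 
0.07 -2 [58. 61.] | 0.07 -1 [73. 81.] | 0.07 0 [106. 116.] | 0.07 1 [139. 145.] | 0.07 2 [159. 168.] | 0.07 3 [174. 184.] |
```

```bash
cat > cab.py <<'E'
from plan import *
q=np.array([.56138,.20463]);a=-.20388
U=np.array([np.cos(a),np.sin(a)]);V=np.array([-np.sin(a),np.cos(a)])
def where():
    s,p,y=st();d=p[:2]-q;print('t',round(s['time'],2),'cab',(d@U).round(4),(d@V).round(4),p[2].round(4),'yaw',round(y,1),'F',np.round(s['wrist_force'],1),'w',round(s['width']*85.4,1))
if __name__=='__main__':
    where()
E
python3 cab.py; python3 - <<'E'
import numpy as np
pr=None
for th in (1.517,1.4,1.25,1.1,.95,.8,.65,.5,.35,.2,.1,.04,0):
    r=165;p=np.array([95-r*np.cos(th)+38*np.sin(th)+11,34+r*np.sin(th)+38*np.cos(th)]);print(th,p.round(1),None if pr is None else (p-pr).round(1));pr=p
E
```

```text
t 46.65 cab -0.0904 -0.2896 0.2003 yaw -11.7 F [-0.3 -0.1  0.5] w 70.2
1.517 [135.1 200.8] None
1.4 [115.4 203.1] [-19.7   2.3]
1.25 [ 90.  202.6] [-25.4  -0.5]
1.1 [ 65.  198.3] [-25.   -4.3]
0.95 [ 40.9 190.3] [-24.1  -8. ]
0.8 [ 18.3 178.8] [-22.6 -11.5]
0.65 [ -2.4 164.1] [-20.7 -14.7]
0.5 [-20.6 146.5] [-18.2 -17.7]
0.35 [-36.  126.3] [-15.4 -20.2]
0.2 [-48.2 104. ] [-12.2 -22.3]
0.1 [-54.4  88.3] [ -6.2 -15.7]
0.04 [-57.3  78.6] [-3.  -9.7]
0 [-59.  72.] [-1.7 -6.6]
```

Request:
arm_command(
  deltas=[
    [0,-0.03,0,0],
    [0,-0.03,0.02,0],
    [0.009,-0.03,0.04,0],
    [0.009,0,0.04,0],
    [0.009,0,0.04,0],
    [0.009,0,0.04,0],
    [0.009,0,0.04,0],
    [0.009,0,0.04,0],
    [0.009,0,0.04,0],
    [0.009,0,0.04,0],
    [0.009,0,0.04,0],
    [0.009,0,0.04,0],
    [0,0,0.04,0],
    [0,0,0.035,0],
    [0,0,0,0],
    [0,0,0,0],
  ],
  fingers=0.0,
)

```text
time: 48.65
tool_pos: [0.6029, 0.4052, 0.2897]
tcp_rot: [-1.566, 0.161, -0.16]
wrist_force: [-0.1, 0.2, 0.2]
width: -0.0
```

```bash
python3 cab.py; python3 - <<'E'
from h import *
c=avg('scene',3);save(c,'s20.png')
E
```

```text
t 48.65 cab 0.0001 0.2049 0.2897 yaw -11.7 F [-0.1  0.2  0.2] w -0.0
```

View pics/s20.png

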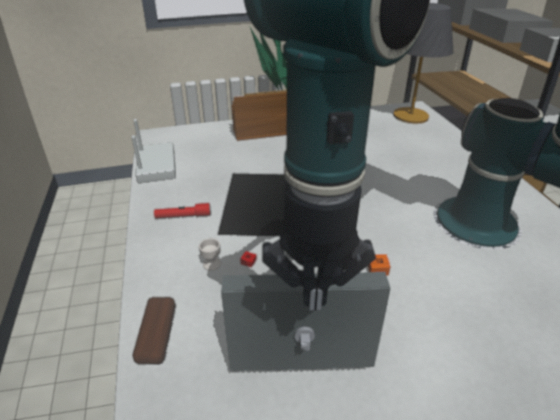

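Request:
arm_command(
  deltas=[
    [0,0.03,0,0],
    [0,0.03,0,0],
    [0,0.029,0,0],
    [0,0,-0.03,0],
    [0,0,-0.03,0],
    [0,0,-0.01,0],
    [0,-0.0012,-0.01,0],
    [0,-0.0012,-0.01,0],
    [0,0,-0.013,0],
    [0,0,-0.013,0],
    [0,0.002,-0.0125,0],
    [0,0.0023,-0.0125,0],
    [0,0,0,0],
  ],
)

```text
time: 50.42
tool_pos: [0.574, 0.2658, 0.199]
tcp_rot: [-1.567, 0.162, -0.161]
wrist_force: [-0.6, -0.6, 0.2]
width: 0.001
```

```bash
python3 cab.py; python3 - <<'E'
from h import *
c=avg('scene',3);save(c,'s21.png')
E
```

```text
t 50.42 cab -0.0 0.0625 0.199 yaw -11.8 F [-0.6 -0.6  0.2] w 0.1
```

View pics/s21.png

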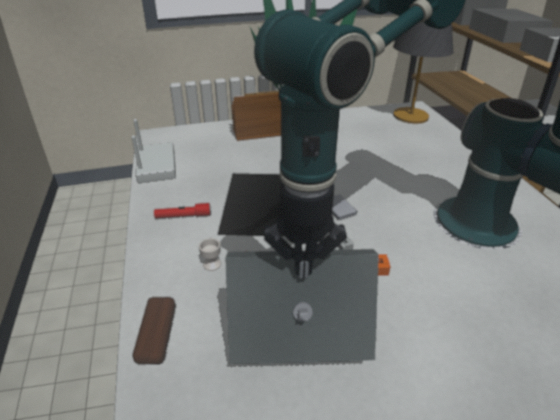

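Request:
arm_command(
  deltas=[
    [0,0.004,-0.011,0],
    [0,0.005,-0.011,0],
    [0,0.0055,-0.0113,0],
    [0,0.006,-0.0113,0],
    [0,0.007,-0.0104,0],
    [0,0.0077,-0.0103,0],
    [0,0.0085,-0.0091,0],
    [0,0.0092,-0.0091,0],
    [0,0.01,-0.0077,0],
    [0,0.0102,-0.0077,0],
    [0,0.011,-0.0061,0],
    [0,0.0113,-0.0061,0],
    [0,0,0,0],
  ],
)

```text
time: 52.2
tool_pos: [0.5503, 0.1583, 0.1021]
tcp_rot: [-1.566, 0.164, -0.159]
wrist_force: [-0.9, 0.2, -0.1]
width: 0.001
```

```bash
python3 cab.py; python3 - <<'E'
from h import *
c=avg('scene',3);save(c,'s22.png')
E
```

```text
t 52.2 cab -0.0015 -0.0477 0.1021 yaw -11.8 F [-0.9  0.2 -0.1] w 0.1
```

View pics/s22.png

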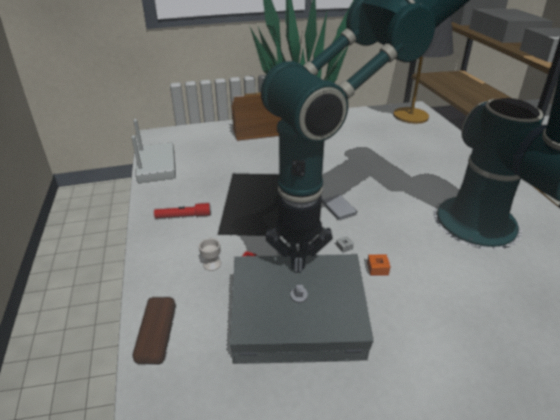

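Request:
arm_command(
  deltas=[
    [0,0.008,-0.004,0],
    [0,0.007,-0.003,0],
    [0,0.006,-0.002,0],
    [0,0.004,-0.001,0],
    [0,0.003,0,0],
    [0,0.002,0,0],
    [0,0,0,0],
  ],
)

```text
time: 53.22
tool_pos: [0.5491, 0.149, 0.0733]
tcp_rot: [-1.565, 0.162, -0.16]
wrist_force: [0.2, 1.0, 0.3]
width: 0.002
```

```bash
python3 cab.py
```

```text
t 53.23 cab -0.0008 -0.0569 0.0733 yaw -11.7 F [0.2 1.  0.3] w 0.2
```

Request:
arm_command(
  deltas=[
    [0,0.001,0,0],
    [0,0.001,0,0],
    [0,0.001,0,0],
    [0,0.001,0,0],
    [0,0,0,0],
  ],
)

```text
time: 53.85
tool_pos: [0.5498, 0.1491, 0.0719]
tcp_rot: [-1.565, 0.161, -0.161]
wrist_force: [-4.7, -1.2, 12.3]
width: -0.002
```

```bash
python3 cab.py
```

```text
t 53.85 cab -0.0001 -0.0567 0.0719 yaw -11.7 F [-4.7 -1.2 12.3] w -0.1
```

Request:
arm_command(
  deltas=[
    [0,0.0005,0,0],
    [0,0,0,0],
    [0,-0.01,0,0],
    [0,-0.03,0,0],
    [0,-0.04,0,0],
    [0,-0.03,0,0],
    [0,-0.03,0,0],
    [-0.02,0,-0.04,0],
    [-0.03,0,-0.04,0],
    [-0.03,0,-0.04,0],
    [-0.03,0,-0.04,0],
    [-0.03,0,-0.04,0],
    [0,0,-0.04,0],
    [0,0,-0.04,0],
    [0,0,0,0],
  ],
  fingers=0.07,
)

```text
time: 55.72
tool_pos: [0.3545, -0.0981, 0.2094]
tcp_rot: [-1.565, 0.165, -0.164]
wrist_force: [-0.5, -0.0, -0.3]
width: 0.821
```

```bash
python3 cab.py; python3 - <<'E'
from h import *
c=avg('scene',6);bright(c,'s23.png',(210,230,400,380),4,1.5)
c=avg('top',6);bright(c,'t23.png',(110,160,240,280),6,1.5);bright(c,'t23k.png',(230,200,290,260),10,1.5,)
save(c,'t23f.png')
E
```

```text
t 55.73 cab -0.1413 -0.3384 0.2094 yaw -12.0 F [-0.5 -0.  -0.3] w 70.1
```

View pics/s23.png

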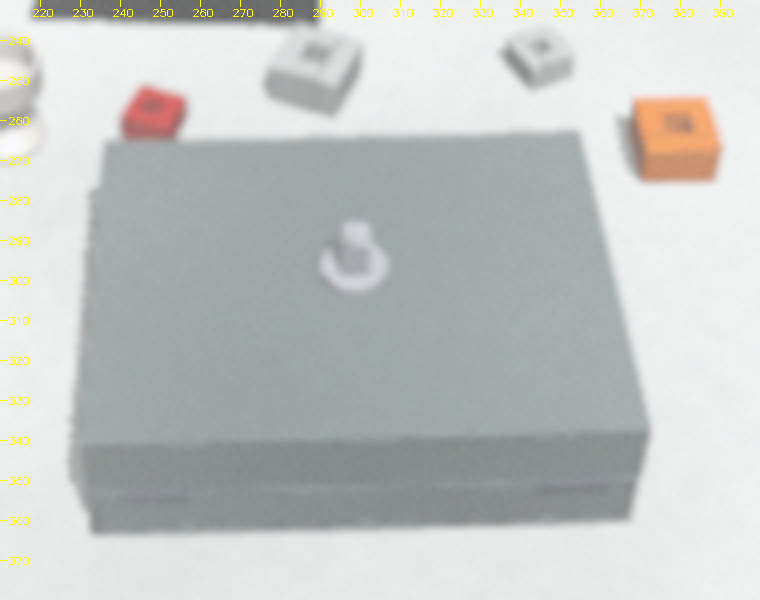

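View pics/t23.png

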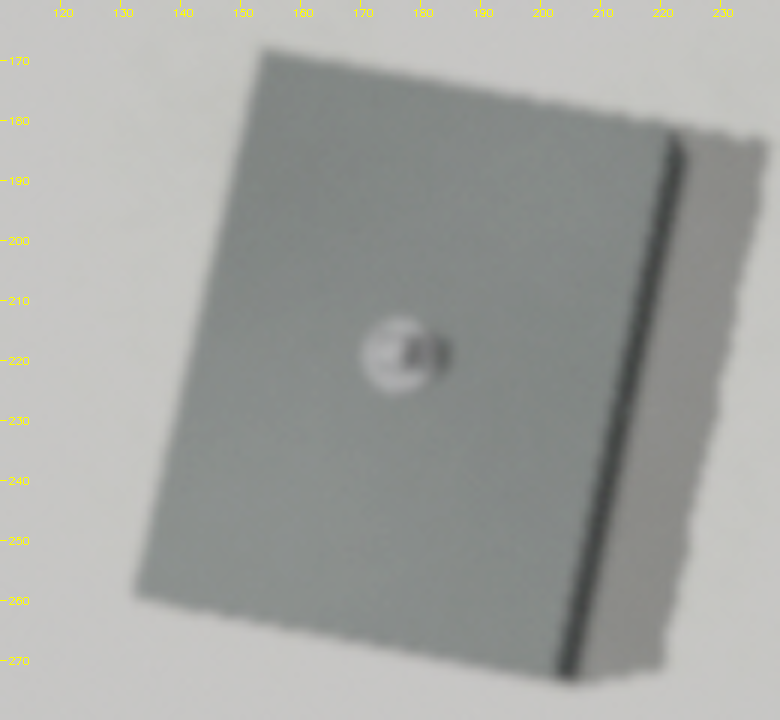

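View pics/t23k.png

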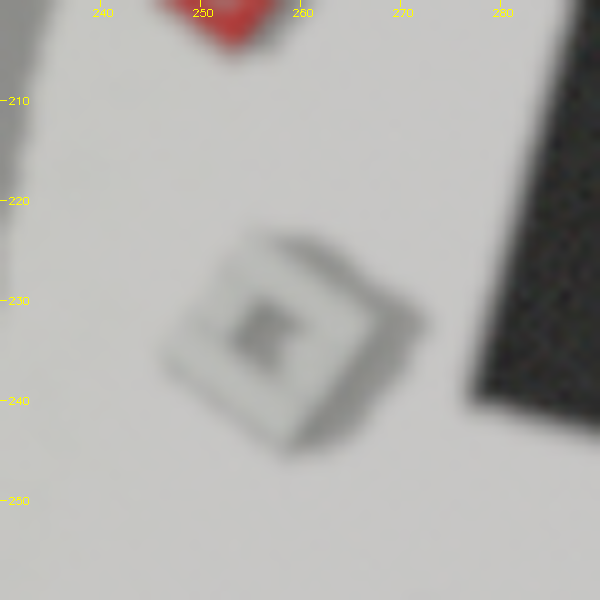

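```bash
cat > fit2.py <<'E'
from h import *
from scipy.optimize import least_squares
from fit import pt,door
top=cam('top');sc=cam('scene')
O=[(top,126,190,38,(222,182)),(top,-126,190,38,(203.5,272.5)),(top,126,0,38,(153.7,168.3)),(top,-126,0,38,(132.3,259.7)),
(sc,126,190,38,(236.5,265.8)),(sc,-126,190,38,(355,263)),(sc,-126,0,38,(372.5,337.5)),(sc,126,0,38,(230,341))]
off={id(top):.42,id(sc):.38}
def res(p,O=O): return np.concatenate([w2p(c,door(p,x,r,h))[0]-(np.array(uv)-off[id(c)]) for c,x,r,h,uv in O])
for OO in (O[:4],O[4:],O):
    s=least_squares(lambda v:res([*v,0],OO),[.56,.2,-.2]);print('th=0',s.x,s.fun.round(1).reshape(-1,2).tolist())
s=least_squares(res,[.56,.2,-.2,0.0]);print(s.x)
p=[*s.x[:3],0]
for n,c in(('top',top),('sc',sc)): print(n,'boss',w2p(c,door(p,0,95,44))+.4,'tip',w2p(c,door(p,0,95,68))+.4)
E
python3 fit2.py | tail -7
```

```text
spindle [np.float64(0.5613807336473507), np.float64(0.2046340169284063), 0.078]
th=0 [ 0.55905932  0.20330496 -0.20259775] [[0.4, -1.4], [-0.6, 1.2], [-0.0, -0.2], [0.2, 0.4]]
th=0 [ 0.56207359  0.20779366 -0.21073232] [[-0.8, -0.7], [0.4, -0.2], [0.7, 0.3], [-0.4, 0.1]]
th=0 [ 0.56089849  0.20573585 -0.20733832] [[-0.3, -1.9], [-1.8, 0.7], [-0.7, -1.0], [-0.8, -0.5], [-0.6, -1.3], [0.3, -1.1], [1.0, -1.0], [0.3, -0.8]]
[ 0.56095757  0.20599084 -0.20732941 -0.02591715]
top boss [[176.28029653 218.92818673]] tip [[174.31612623 217.57204945]]
sc boss [[298.88715001 295.65979567]] tip [[299.22531218 287.04918515]]
```

```bash
python3 - <<'E'
from h import *
c=avg('scene',8);bright(c,'s24.png',(265,225,315,265),14,1.3,5)
c=avg('top',8);bright(c,'t24.png',(240,215,275,250),16,1.4,5)
E
```

```text
(no output)
```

View pics/s24.png

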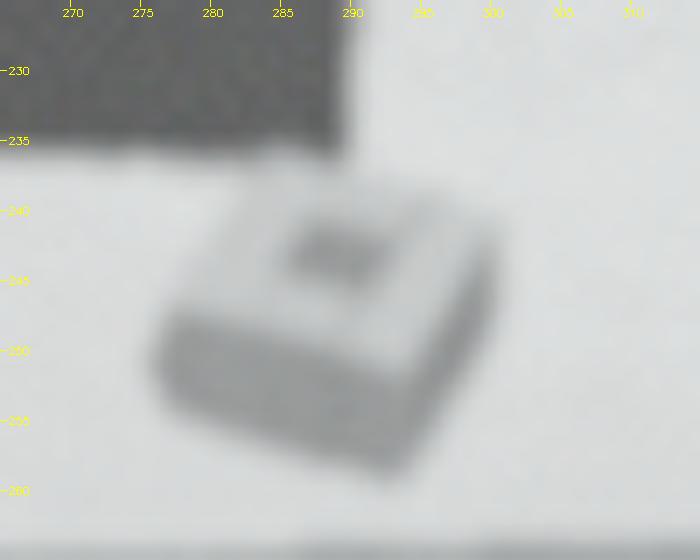

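View pics/t24.png

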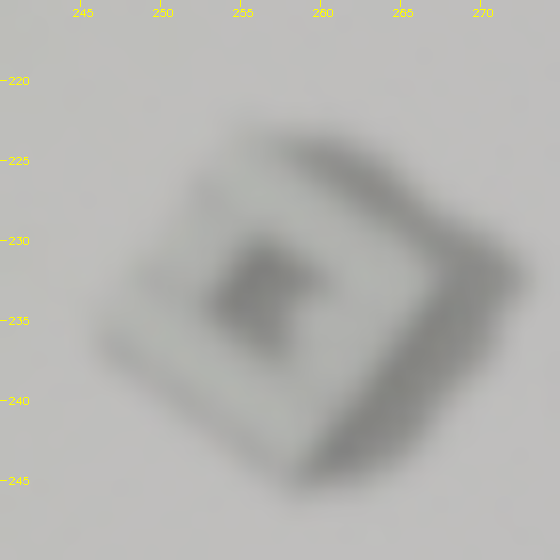

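```bash
cat > knob.py <<'E'
from h import *
from scipy.optimize import least_squares
top=cam('top');sc=cam('scene')
def cor(p,i,z):
    a=p[2]+np.pi/4+i*np.pi/2;r=.022*2**.5;return [p[0]+r*np.cos(a),p[1]+r*np.sin(a),z]
# corner index by world azimuth
S=[((277.6,247.1),.028),((293.9,252.4),.028),((300.7,240.4),.028),((282.7,236.8),.028),((276.5,252.5),0),((293.6,258.6),0)]
T=[((267.5,231.4),.028),((258.6,244.4),.028),((255,222.5),.028)]
O=[(sc,uv,z) for uv,z in S]+[(top,uv,z) for uv,z in T]
def run(O,p0):
    def assign(p):
        L=[]
        for c,uv,z in O:
            d=[np.linalg.norm(w2p(c,cor(p,i,z))[0]-uv) for i in range(4)];L.append(int(np.argmin(d)))
        return L
    p=np.array(p0,float)
    for _ in range(4):
        L=assign(p)
        s=least_squares(lambda q:np.concatenate([w2p(c,cor(q,i,z))[0]-(np.array(uv)-.46) for (c,uv,z),i in zip(O,L)]),p);p=s.x
    print(p[:2].round(4),np.degrees(p[2]).round(1),s.fun.reshape(-1,2).round(1).tolist())
for o in (O[:6],O[6:],O): run(o,[.5264,-.001,np.radians(-36)])
E
python3 knob.py; python3 plan.py .527 -.001 .1 -36
```

```text
[ 0.5268 -0.0022] -36.4 [[-1.0, -0.8], [0.0, -1.2], [-0.1, -0.6], [1.0, -1.5], [0.1, 2.6], [0.1, 1.4]]
[ 0.5252 -0.0026] -36.0 [[0.4, 0.0], [-0.1, 0.3], [-0.3, -0.3]]
[ 0.5263 -0.0025] -36.7 [[-0.9, -0.9], [0.1, -1.3], [0.0, -0.6], [1.2, -1.6], [0.3, 2.4], [0.2, 1.3], [0.4, -0.3], [-0.3, -0.1], [-0.2, -0.7]]
t 57.42 pos [ 0.3557 -0.0966  0.2095] yaw -11.7 q6 -0.13 q1 -0.33 F [-1.1  0.3  0.2] w 70.4
shift-first dx 0.1483 dy 0.1095 dz 0.1284 turn 0.423
turn-first dx 0.0824 dy 0.1095 dz 0.1780 turn 0.423
```

Request:
arm_command(
  deltas=[
    [0,0,0,0.15],
    [0,0,0,0.14],
    [0,0,0,0.14],
    [0.0162,0.02,0.0354,0],
    [0.0162,0.02,0.0354,0],
    [0.0162,0.02,0.0354,0],
    [0.0162,0.03,0.0354,0],
    [0.0162,0.03,0.0354,0],
    [0,0.02,0,0],
    [0,0,0,0],
    [0,0,0,0],
  ],
  fingers=0.068,
)

```text
time: 58.8
tool_pos: [0.5261, -0.0023, 0.0701]
tcp_rot: [-1.513, 0.497, -0.498]
wrist_force: [0.4, -0.3, -0.1]
width: 0.791
```

```bash
python3 plan.py .526 -.0024 .009 -36.4; python3 - <<'E'
from h import *
c=avg('scene',3);bright(c,'s25.png',(210,170,360,290),5,1.5)
E
```

```text
t 58.8 pos [ 0.5261 -0.0023  0.0701] yaw -36.4 q6 0.58 q1 -0.05 F [ 0.4 -0.3 -0.1] w 67.6
shift-first dx -0.0000 dy 0.0611 dz -0.0001 turn 0.0
turn-first dx -0.0000 dy 0.0611 dz -0.0001 turn 0.0
```

View pics/s25.png

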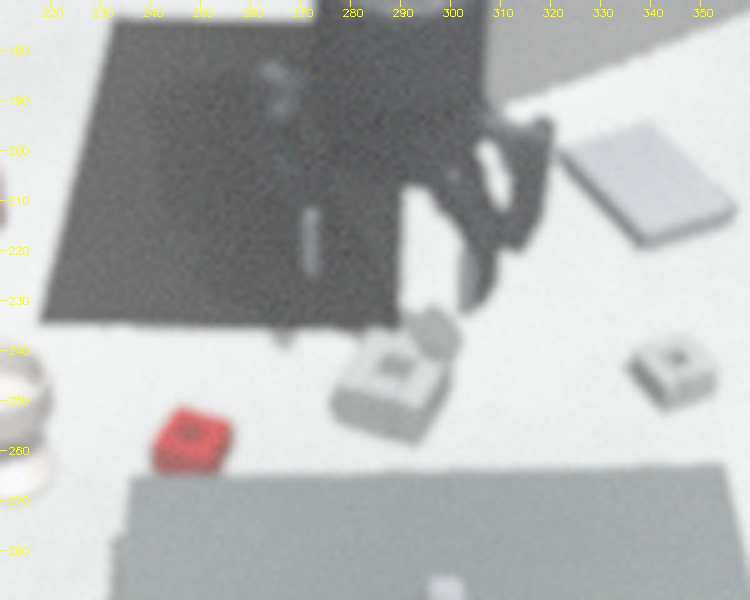

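Knob at (290,243) unmoved, fingers straddle it. Descend and grip.

Request:
arm_command(
  deltas=[
    [0,0.02,0,0],
    [0,0.02,0,0],
    [0,0.014,0,0],
    [0,0.006,0,0],
    [0,0,0,0],
  ],
)

```text
time: 59.58
tool_pos: [0.5258, -0.0022, 0.0095]
tcp_rot: [-1.513, 0.497, -0.497]
wrist_force: [0.8, 0.2, 0.7]
width: 0.793
```

Request:
arm_command(
  deltas=[
    [0,0,0,0],
    [0,0,0,0],
    [0,0,0,0],
    [0,0,0,0],
    [0,0,0,0],
  ],
  fingers=0.0,
  newtons=60,
)

```text
time: 60.2
tool_pos: [0.5272, -0.0022, 0.0106]
tcp_rot: [-1.512, 0.495, -0.499]
wrist_force: [-0.3, 0.1, 5.6]
width: 0.499
```

```bash
python3 plan.py .561 .2057 .15 -11.8
```

```text
t 60.2 pos [ 0.5272 -0.0022  0.0106] yaw -36.4 q6 0.58 q1 -0.05 F [-0.3  0.1  5.6] w 42.6
shift-first dx -0.0961 dy -0.1394 dz 0.1874 turn -0.429
turn-first dx -0.0094 dy -0.1394 dz 0.2104 turn -0.429
```

Request:
arm_command(
  deltas=[
    [0,-0.01,0,0],
    [0,-0.03,0,0],
    [0,-0.04,0,0],
    [0,-0.04,0,0],
    [0,-0.02,0,0],
    [0,0,0,-0.15],
    [0,0,0,-0.14],
    [0,0,0,-0.14],
    [-0.0016,0,0.0351,0],
    [-0.0016,0,0.0351,0],
    [-0.0016,0,0.0351,0],
    [-0.0016,0,0.0351,0],
    [-0.0015,0,0.035,0],
    [-0.0015,0,0.035,0],
    [0,0,0,0],
    [0,0,0,0],
    [0,0,0,0],
  ],
)

```text
time: 62.32
tool_pos: [0.5591, 0.2048, 0.1493]
tcp_rot: [-1.565, 0.162, -0.161]
wrist_force: [-0.1, 0.1, -0.4]
width: 0.494
```

```bash
python3 plan.py .561 .2057 .12 -11.8; python3 - <<'E'
from h import *
c=avg('scene',6);bright(c,'s26.png',(250,210,350,310),7,1.5,5)
E
```

```text
t 62.33 pos [0.5591 0.2048 0.1493] yaw -11.8 q6 0.52 q1 0.31 F [-0.1  0.1 -0.4] w 42.2
shift-first dx 0.0017 dy 0.0293 dz 0.0013 turn 0.0
turn-first dx 0.0017 dy 0.0293 dz 0.0013 turn 0.0
```

View pics/s26.png

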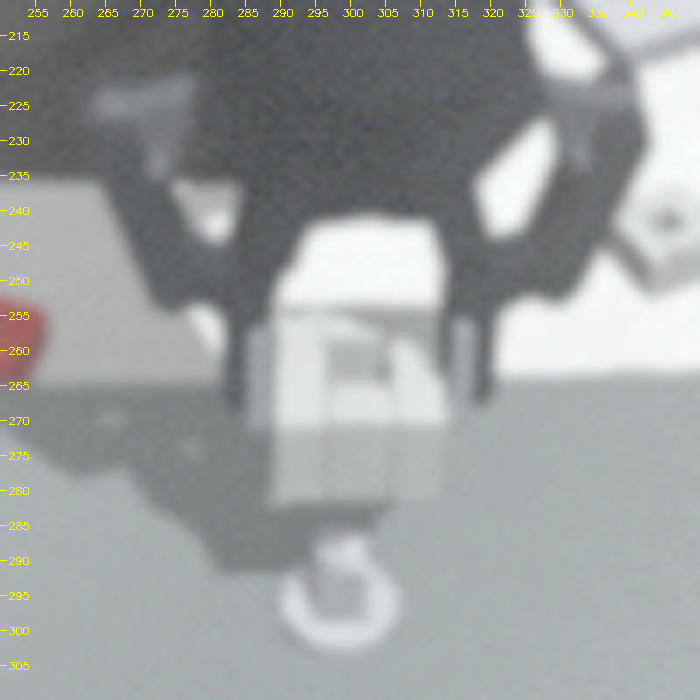

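```bash
cat > servo.py <<'E'
from h import *
from scipy.optimize import least_squares
sc=cam('scene');a=np.radians(-11.8)
U=np.array([np.cos(a),np.sin(a)]);V=np.array([-np.sin(a),np.cos(a)])
def fitknob(obs,x0):
    # obs: (sx,sy,top?) -> uv ; free x,y,z of knob centre
    def r(p):
        out=[]
        for (sx,sy,sz),uv in obs:
            X=np.array([*(p[:2]+.022*(sx*U+sy*V)),p[2]+.014*sz]);d=w2p(sc,X)[0]-(np.array(uv)-.43)
            out+=[v for v,u in zip(d,uv) if u is not None]
        return out
    s=least_squares(r,x0);return s
def fitboss(l,rr,b):
    t=np.linspace(0,2*np.pi,180)
    def r(p):
        P=w2p(sc,np.c_[p[0]+.016*np.cos(t),p[1]+.016*np.sin(t),0*t+.078]);return [P[:,0].min()-l,P[:,0].max()-rr,P[:,1].max()-b]
    return least_squares(r,[.56,.205])
E
python3 - <<'E'
from servo import *
obs=[((1,1,-1),(288.9,281.4)),((-1,1,-1),(312.9,281.9)),((1,1,1),(289,271.1)),((-1,1,1),(314,271)),((1,-1,1),(289.1,254.3)),((-1,-1,1),(312.6,254.3))]
s=fitknob(obs,[.56,.2,.155]);print('knob',s.x.round(4),np.array(s.fun).reshape(-1,2).round(1).tolist())
b=fitboss(290.3-.43,306.9-.43,302.1-.43);print('boss',b.x.round(4),b.fun.round(2))
for p in ([.561,.2057],[.5625,.207]):
  print(p,'tipcorners(z.102)',[ (w2p(sc,[*(np.array(p)+.005*(i*U+j*V)),.102])[0]+.43).round(1).tolist() for i in(1,-1) for j in (1,-1)])
print(sensors.read_state()['tool_pos'])
E
```

```text
knob [0.5554 0.1926 0.1383] [[0.5, 0.7], [0.4, -0.4], [0.5, 0.1], [0.0, -0.4], [-0.7, 0.2], [-0.8, -0.3]]
boss [0.5616 0.2058] [-0.05  0.05 -0.  ]
[0.561, 0.2057] tipcorners(z.102) [[296.7, 289.0], [296.4, 285.1], [302.0, 288.9], [301.7, 285.0]]
[0.5625, 0.207] tipcorners(z.102) [[296.1, 289.7], [295.8, 285.7], [301.5, 289.5], [301.1, 285.6]]
[0.55955504 0.20540406 0.14955182]
```

```bash
python3 - <<'E'
from servo import *
obs=[((1,1,-1),(288.9,281.4)),((-1,1,-1),(312.9,281.9)),((1,1,1),(289,271.1)),((-1,1,1),(314,271)),((1,-1,1),(289.1,254.3)),((-1,-1,1),(312.6,254.3))]
for z in (.149,.1535,.158):
    s=least_squares(lambda p:[v for (o,uv) in obs for v in (w2p(sc,np.array([*(p+.022*(o[0]*U+o[1]*V)),z+.014*o[2]]))[0]-(np.array(uv)-.43))],[.56,.2]);print(z,s.x.round(4),np.array(s.fun).reshape(-1,2).round(1).tolist())
E
```

```text
0.149 [0.5587 0.2029] [[0.2, 0.9], [0.6, -0.1], [0.3, 0.2], [0.3, -0.3], [-1.0, -0.1], [-0.6, -0.6]]
0.1535 [0.56   0.2073] [[0.1, 1.1], [0.8, -0.0], [0.2, 0.2], [0.4, -0.3], [-1.1, -0.2], [-0.5, -0.8]]
0.158 [0.5614 0.2116] [[0.0, 1.2], [0.9, 0.1], [0.1, 0.2], [0.5, -0.3], [-1.2, -0.3], [-0.4, -0.9]]
```

Request:
arm_command(
  deltas=[
    [0.0018,0.01,-0.0006,0],
    [0,0.01,0,0],
    [0,0.01,0,0],
    [0,0,0,0],
    [0,0,0,0],
    [0,0,0,0],
  ],
)

```text
time: 63.48
tool_pos: [0.5616, 0.205, 0.12]
tcp_rot: [-1.564, 0.16, -0.162]
wrist_force: [0.4, 0.1, -0.6]
width: 0.503
```

```bash
python3 plan.py .5611 .2044 .09 -11.8; python3 - <<'E'
from h import *
c=avg('scene',8);bright(c,'s27.png',(270,235,340,310),9,1.5,5)
c=avg('top',4);save(c,'t27.png')
E
```

```text
t 63.48 pos [0.5616 0.205  0.12  ] yaw -11.7 q6 0.51 q1 0.31 F [ 0.4  0.1 -0.6] w 42.9
shift-first dx -0.0003 dy 0.0300 dz -0.0007 turn 0.001
turn-first dx -0.0003 dy 0.0300 dz -0.0007 turn 0.001
```

View pics/s27.png

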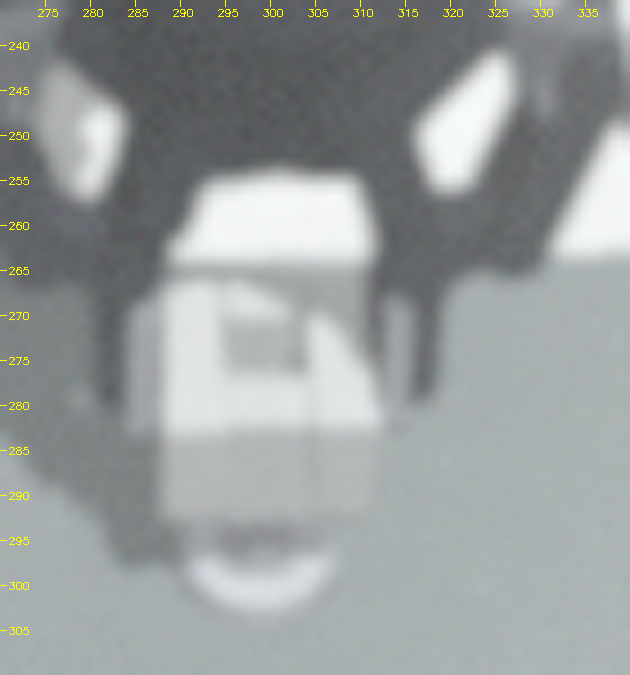

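```bash
python3 - <<'E'
from servo import *
obs=[((1,1,-1),(288,292.8)),((-1,1,-1),(311.3,292.5)),((1,1,1),(287.8,282.8)),((-1,1,1),(312.2,282.8)),((1,-1,1),(288.9,264.4)),((-1,-1,1),(312,264.4))]
for z in (.1225,.1234,.125):
    s=least_squares(lambda p:[v for (o,uv) in obs for v in (w2p(sc,np.array([*(p+.022*(o[0]*U+o[1]*V)),z+.014*o[2]]))[0]-(np.array(uv)-.43))],[.56,.2]);print(z,s.x.round(4),np.array(s.fun).reshape(-1,2).round(1).tolist())
print(sensors.read_state()['tool_pos'])
E
```

```text
0.1225 [0.5602 0.2042] [[0.3, 0.3], [0.9, -0.0], [0.7, -0.4], [0.8, -1.0], [-1.5, 0.8], [-1.2, 0.3]]
0.1234 [0.5605 0.2051] [[0.3, 0.3], [1.0, -0.0], [0.6, -0.4], [0.8, -0.9], [-1.6, 0.8], [-1.2, 0.3]]
0.125 [0.5609 0.2065] [[0.2, 0.3], [1.0, 0.0], [0.6, -0.4], [0.8, -0.9], [-1.6, 0.8], [-1.2, 0.2]]
[0.56111575 0.20480905 0.11946136]
```

Request:
arm_command(
  deltas=[
    [0.0003,0.004,0.0008,0],
    [0,0.003,0,0],
    [0,0.002,0,0],
    [0,0.002,0,0],
    [0,0,0,0],
  ],
)

```text
time: 64.75
tool_pos: [0.5614, 0.2055, 0.1082]
tcp_rot: [-1.565, 0.161, -0.161]
wrist_force: [-0.2, 0.9, -0.4]
width: 0.499
```

```bash
python3 plan.py .5616 .2055 .09 -11.8
```

```text
t 64.75 pos [0.5614 0.2055 0.1082] yaw -11.7 q6 0.51 q1 0.31 F [-0.2  0.9 -0.4] w 42.6
shift-first dx 0.0002 dy 0.0182 dz 0.0001 turn 0.001
turn-first dx 0.0002 dy 0.0182 dz 0.0001 turn 0.001
```

No force, 4 mm into the taper. Continue gently.

Request:
arm_command(
  deltas=[
    [0,0.002,0,0],
    [0,0.002,0,0],
    [0,0.002,0,0],
    [0,0,0,0],
  ],
)

```text
time: 65.25
tool_pos: [0.5615, 0.2055, 0.1022]
tcp_rot: [-1.565, 0.161, -0.161]
wrist_force: [-0.7, 0.0, -1.0]
width: 0.498
```

```bash
python3 plan.py .5616 .2055 .09 -11.8
```

```text
t 65.25 pos [0.5615 0.2055 0.1022] yaw -11.7 q6 0.51 q1 0.31 F [-0.7  0.  -1. ] w 42.5
shift-first dx 0.0001 dy 0.0122 dz -0.0000 turn 0.001
turn-first dx 0.0001 dy 0.0122 dz -0.0000 turn 0.001
```

Past the taper with no resistance; on down.

Request:
arm_command(
  deltas=[
    [0,0.003,0,0],
    [0,0.003,0,0],
    [0,0.003,0,0],
    [0,0.002,0,0],
    [0,0.001,0,0],
    [0,0,0,0],
  ],
)

```text
time: 66.0
tool_pos: [0.5616, 0.2055, 0.0904]
tcp_rot: [-1.565, 0.161, -0.161]
wrist_force: [-0.2, 0.0, -0.7]
width: 0.504
```

```bash
python3 plan.py .5616 .2055 .09 -11.8; python3 - <<'E'
from h import *
c=avg('scene',8);bright(c,'s28.png',(270,235,340,310),9,1.5,5)
E
```

```text
t 66.0 pos [0.5616 0.2055 0.0904] yaw -11.7 q6 0.51 q1 0.31 F [-0.2  0.  -0.7] w 43.0
shift-first dx 0.0000 dy 0.0004 dz -0.0000 turn 0.001
turn-first dx 0.0000 dy 0.0004 dz -0.0000 turn 0.001
```

View pics/s28.png

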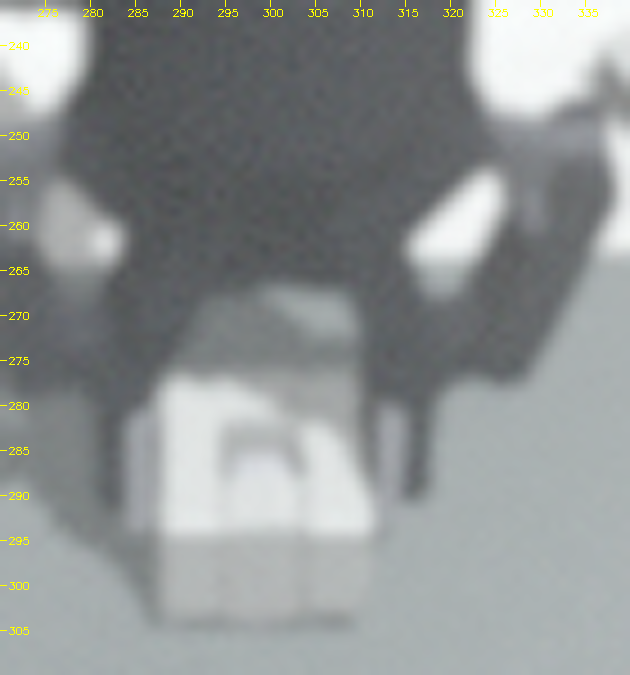

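Request:
arm_command(
  deltas=[
    [0,0.001,0,0],
    [0,0.0007,0,0],
    [0,0,0,0],
  ],
)

```text
time: 66.78
tool_pos: [0.5616, 0.2055, 0.0887]
tcp_rot: [-1.565, 0.161, -0.161]
wrist_force: [-0.3, -0.1, 0.1]
width: 0.501
```

Request:
arm_command(
  deltas=[
    [0,0,0,0],
    [0,0,0,0],
    [0,0,0,0],
  ],
  fingers=0.056,
)

```text
time: 67.15
tool_pos: [0.5617, 0.2056, 0.0889]
tcp_rot: [-1.565, 0.161, -0.161]
wrist_force: [-0.1, 0.2, 0.5]
width: 0.655
```

Request:
arm_command(
  deltas=[
    [0,-0.01,0,0],
    [0,-0.03,0,0],
    [0,-0.04,0,0],
    [0,-0.03,0,0],
    [0,-0.02,0,0],
    [-0.02,0,-0.04,0],
    [-0.03,0,-0.04,0],
    [-0.03,0,-0.04,0],
    [-0.03,0,-0.04,0],
    [-0.03,0,-0.04,0],
    [0,0,-0.04,0],
    [0,0,0,0],
    [0,0,0,0],
  ],
)

```text
time: 68.78
tool_pos: [0.3758, -0.0007, 0.2189]
tcp_rot: [-1.564, 0.161, -0.162]
wrist_force: [-1.4, 0.2, 0.3]
width: 0.658
```

```bash
python3 cab.py; python3 - <<'E'
from h import *
c=avg('scene',8);bright(c,'s29.png',(220,245,380,365),5,1.5,10)
save(c,'s29f.png')
c=avg('top',8);bright(c,'t29.png',(120,160,240,280),6,1.5)
E
```

```text
t 68.78 cab -0.1402 -0.2387 0.2189 yaw -11.8 F [-1.4  0.2  0.3] w 56.2
```

View pics/s29.png

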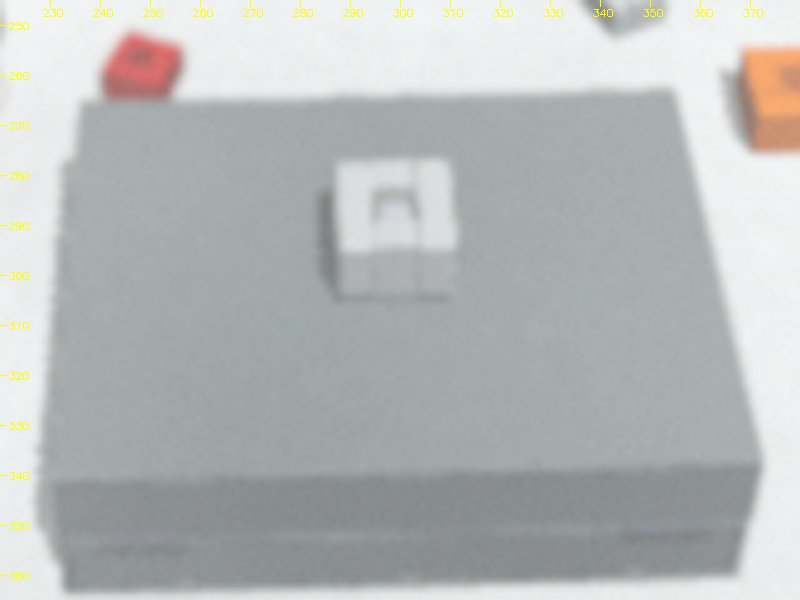

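View pics/t29.png

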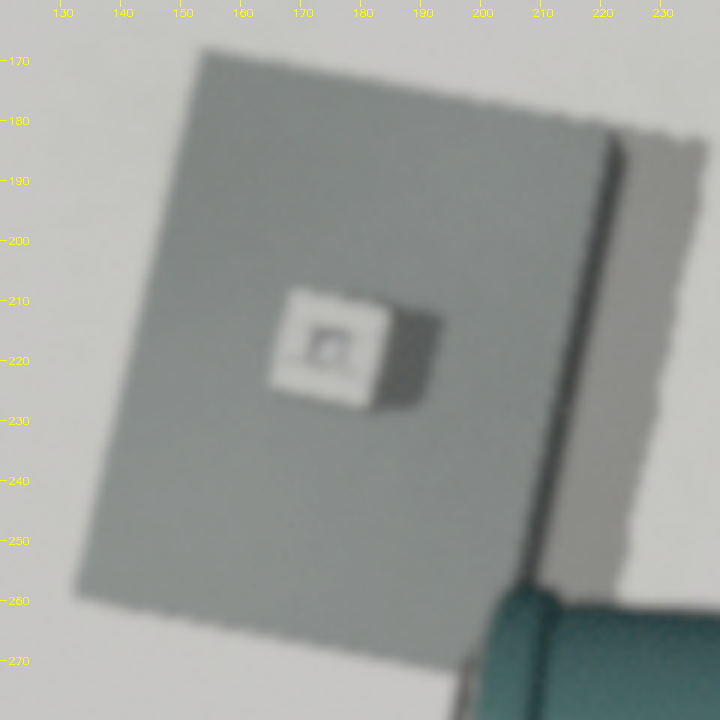

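View pics/s29f.png

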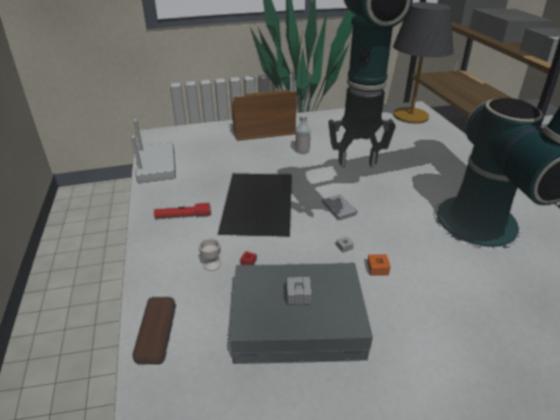

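```bash
python3 - <<'E'
from servo import *
top=cam('top')
p=np.array([.5616,.2056])
for z in (.106,.078): print(z,[(w2p(sc,[*(p+.022*(i*U+V)),z])[0]+.4).round(1).tolist() for i in (1,-1)],[(w2p(top,[*(p+.022*(i*U-j*V)),z])[0]+.4).round(1).tolist() for i in (1,-1) for j in (1,-1)])
E
```

```text
0.106 [[287.7, 294.6], [311.7, 294.0]] [[184.2, 210.4], [167.8, 207.3], [180.5, 227.0], [164.0, 223.8]]
0.078 [[287.6, 304.7], [311.0, 304.1]] [[186.3, 212.1], [170.2, 209.1], [182.7, 228.4], [166.5, 225.3]]
```

```bash
python3 -c "
from workcell import job;print(job.finish_job())"
```

```text
the job is handed in; nothing more can be done
None
```

All three keys are clipped on their own hooks, the door is pushed shut, and the grey knob is on the spindle. I handed the job in at about 69 s; no verdict came back.

- **Keys:** Each eye lies centred on its nose to within about a pixel (about 3 mm). The top view of all three gates matches the picture taken before the keys went on, so I take them as shut. Key 3 was knocked over the tray rim partway through, so I measured it again before picking it up.
- **Door:** While I pressed it, it carried 12 N at z = 0.072 m, which is the shut height. Afterwards its corners in both cameras fit a shut door, but only to about 0.03 rad, so the pictures alone cannot confirm the 0.02 rad limit.
- **Knob:** It went down with no measurable resistance. Its edges in the scene camera match the fully home height to under a pixel, and the spindle shows inside the bore.
- **Camera disagreement:** The two cameras disagreed by 2–5 mm on some positions. The top view shows the seated knob about 1 pixel (about 3 mm) off where I expected it. I put that down to calibration.
- **Other items:** The torch, egg-cup, mint tin, bottle and spare knobs looked unmoved in the last picture.

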